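# Clear and shut the locked-out drawer of the bench cabinet

### The arm

A 6-joint arm with a two-finger parallel gripper is mounted at the origin on the work surface. World frame = base frame: x ahead of the robot, y to its left, z up, the work surface at z = 0. Lengths are in mm, angles in rad, forces in N, time in s.
With the tool pointing down it reaches from about 275 to 750 mm from the base axis. Payload 10.2 kg.
Tool frame: the origin (TCP) lies at the very end of the fingers, on their centre line; the grasp point (between the pads) lies behind it (ctrl.grasp_offset is the z of the grasp point in the tool frame, in mm); z points along the fingers, y is the direction in which the jaws open and shut (so a half turn about z gives the same grasp; the last joint's range is limited). The gripper opens to 85 mm and grips with 20 to 120 N. Pads are 22 mm wide; open, the fingers measure 114 mm over their backs; the gripper's body (76 mm by 85 mm) begins 54 mm behind the grasp point. The pads swing forward as they close: fully open they stand 13 mm farther back than shut.
Start: joints at [-0.223, 0.313, 1.498, -0, 1.331, -0.223], TCP at [525.006, -0.013, 231.294] pointing down, gripper open.
Joint ranges: [-2.94, 2.94], [-0.97, 2.17], [0.19, 2.56], [-1.23, 4.37], [0.02, 3.11], [-2.88, 2.88]. Speed limits (rad/s): [2.39, 2.39, 3.01, 3.14, 3.14, 3.14].

### API

Orientations are given as a unit quaternion [w, x, y, z].
In Python, from rig import ctrl, capture, job gives the robot as it stands. The module is installed in compiled form; this text tells all that it offers.
- The arm moves only by the tool move_arm, never from a script. Its argument "series" is a list of rows, each a list of 7 numbers: the turn, a rotation vector about the tool's x, y, z in rad, then the shift along the tool's x, y, z in cm, then the opening, from 0 (shut) to 1 (fully open). A call has 1 to 5 rows; each row is the pose to reach, as a shift and turn from the pose measured when the call began, along the tool's axes at that moment; what a row does not reach only later rows make up. A row lasts 1/12 s, in which the tool goes at most 41.7 mm and 7.16 degrees, less where a joint would pass 70% of its speed; a pose out of reach is approached as far as the arm can. A call with a gripper value outside its range is refused whole. The fingers move at their own pace and stop on an object; "grip_force" is the grip in N (left out, the last holds). Time passes only in rows, so rows that repeat a pose let the fingers close. It gives the time, the measured TCP pose, the force and the opening at its end, in the units of the state.
- ctrl.sense(): the state, without advancing time (a new reading comes with each control period).
- capture(name): name is "scene" or "side" or "wrist"; returns a dict with "frame" (480x640x3 uint8, red, green, blue), "mtx" (3x3 intrinsics, pixels), "R" (3x3) and "t" (3): a world point X has camera coordinates R X + t. Camera axes: x right, y down, z forward; pixel columns grow to the right and rows downward; lengths in mm; the calibration is good to about 2 mm. The wrist camera is an equidistant fisheye: a pixel r from the principal point sees the ray r / f radians off the axis. A picture is of the moment at which its call begins. There is no depth.
- job.finish_job(): hands the job in, once; it reports no verdict.
The state is a dict: "time_s": time; "joints": joint angles; "dq": joint speeds; "tau": joint torques, N m; "eef_pos": TCP position; "ee_rot": TCP orientation; "force": force on the tool from outside, world axes, zero at the start; "wrist_torque": the same for the moment, N m; "grip_width": opening from 0.0 (shut) to 1.0 (fully open).
Only numpy, scipy, OpenCV 4.12 (cv2) and the standard library are available. Lean on these libraries where they do the work, as an engineer would, in place of code of your own. Each camera call takes 0.05 s, during which the arm holds its last target.

### The job

The top drawer of the bench cabinet is locked out on its slides and cannot shut because of what is in the way. Stand the white bottle from the drawer upright in the tray of tins on the bench and lay the spanner that lies across the drawer's edge flat in the drawer's long front compartment; then press down the slides' release lever at the right end of the drawer front and ease the drawer fully home without slamming it. Leave the other things where they are.

Things in the scene. Friction and masses are not known exactly. Their poses are not given: they have to be found in the camera images.
- cabinet: grey steel bench cabinet, 312 wide (y), 250 deep (x), 150 high, fixed. Origin: middle of its front face, at bench level; +x runs into the cabinet, -x out of its front (towards the robot), z up. Its lower drawer is shut, its top drawer fully out. Its top rail passes 2 mm above the top drawer's rim, so nothing may stick up above the rim when that shuts.
- drawer (a joint): travel of the top drawer, m: 0 = full extension, locked by the slide; 0.19 = fully home, front panel against the cabinet. Moves along the cabinet's +x; about 4 N. Rim 136 mm and inner floor 92 mm above the bench. Inside: a front row 92 mm deep (x), a cross divider 5 thick and as high as the rim, a rear row 88 mm deep of three cells 84 to 86 mm wide (y) with partitions 30 mm high.
- drawer_front (a point): middle of the top edge of the outer face of the top drawer's front panel (136 mm above the bench); moves with the drawer; axes as the cabinet's. The panel is 316 wide (y), 16 thick, reaches from 84 to 136 mm above the bench and has a bar pull in its middle (98 wide, 26 out, 110 mm above the bench).
- long_cell (a point): centre of the floor of the drawer's long front compartment, behind the right-hand (-y) part of the front panel: inside 92 mm (x) by 193 mm (y), 44 mm deep below the rim; on its +y side a partition only 30 mm high. It lies 62 mm behind (+x of) the panel's outer face and 34.5 mm to -y of the drawer's middle, moves with the drawer; axes as the cabinet's.
- lever_pad (a point): middle of the upper face of the slide release lever's thumb pad: black plastic, 27 (x) by 30 (y) mm, 7 thick, sticking out through a slot near the right-hand (-y) end of the drawer front, 143 mm to -y of the drawer's middle, from 3 to 30 mm before the panel's outer face; upper face 126 mm above the bench. Travels with the drawer; nothing is above it.
- lever (a joint): angle of the release lever, rad: 0 = up (sprung), 0.13 = fully down, pad 15 mm lower; pivot 117 mm behind the pad's middle. Takes 3 N at first, 7 N fully down. From about 0.065 (pad 8 mm lower) the drawer is free; keep it down for the first 15 mm of travel, then it may go. Closed fingers can press the pad and push the panel right behind it in one go.
- spanner_mid (a point): centre of a steel combination spanner, 165 mm long (along its x; open jaw at -x, ring at +x), 8 mm thick (z), shank 14 wide over the middle 100 mm, jaw 28 wide, 0.11 kg. At the start it lies across the top of the drawer's front panel and the cross divider, its centre above the front row, 140 mm above the bench.
- bottle_mid (a point): centre, half-way up, of a white plastic bottle with a black cap: round, straight-sided 46 mm diameter from its foot to 70 mm up, then a short shoulder and a cap 24 mm wide; 92 mm high, about 0.14 kg; z is its axis. It starts upright on the drawer floor in one of the three rear cells and sticks up 48 mm above the rim.
- tray_in (a point): centre of the inner floor (4 mm above the bench) of a dark steel tray on the bench, inside 282 mm (x) by 152 mm (y), walls 28 mm high over the bench and 4 thick, fixed. Two tins stand in it; the rest of its floor is free.
- tin_wide: bystander: bare metal tin, 60 mm diameter, 85 high, standing in the tray. Origin at the centre of its underside.
- tin_neck: bystander: green tin with a small black cap, 52 mm diameter, 95 high, standing in the tray. Origin at the centre of its underside.
- tape: bystander: tape measure, about 60 by 54 mm, 34 high, in a rear cell of the drawer. Origin at its underside.
- bit_case: bystander: flat black case, 56 by 66 mm, 24 high, in a rear cell of the drawer. Origin at its underside.
- oilstone: bystander: oilstone, 75 by 45 mm, 24 high, in the small left-hand cell of the drawer's front row. Origin at its underside.
- paint_can: bystander: metal paint can, 86 mm diameter, 92 high, on the bench to the right of the drawer. Origin at the centre of its underside.
- offcut: bystander: wood offcut 120 by 55 mm, 35 high, on the bench before the drawer's left end. Origin at the centre of its underside.
Not all that is in view belongs to the job. What is shaped like the part that bears spanner_mid but purple is not meant. What is shaped like the part that bears bottle_mid but blue is not meant.

How it is judged:
By the outcome, as a careful person would: the job done as asked, in the order asked, and still so for the second after the job is handed in, with the robot touching nothing.
It also fails if it takes over 64 s, if anything falls off the work surface, if the arm or the gripper's body presses on something with over 40 N, if the wrist force passes 120 N, or if a joint passes its speed limit or range.

## Working session

There is one attempt and no reset: what is moved stays moved. The work goes in short steps, Python scripts to look and compute and a tool call to move; the robot and the scene stay as the last step left them, time stands still between calls to the robot, and variables do not carry over. Pictures are saved under pics/ and viewed, and the job is handed in when it is done.

Besides the shell and the picture viewer there is one more tool, called after "Request:" by a JSON object that holds its "method" and its "body", one argument or row to a line. move_arm: Moves the arm, as the interface text tells. Its arguments: {"type":"object","properties":{"series":{"type":"array","items":{"type":"array","items":{"type":"number"}}},"grip_force":{"type":"number"}},"required":["series"]}

```bash
mkdir -p pics; ls; cat > h.py <<'E'
import numpy as np, cv2
from rig import ctrl, capture, job
def snap(n,f):
    c=capture(n); cv2.imwrite('pics/'+f,c['frame'][:,:,::-1]); np.savez('pics/'+f+'.npz',**{k:np.asarray(v) for k,v in c.items()}); return c
E
python3 - <<'E'
from h import *
for n in ['scene','side','wrist']:
    c=snap(n,n+'0.png'); print(n,c['mtx'],c['R'],c['t'])
print(ctrl.sense(), ctrl.grasp_offset)
E
```

```text
pics
scene [[458.33774319   0.         313.13967664]
 [  0.         458.33774319 243.49737306]
 [  0.           0.           1.        ]] [[-0.11963443  0.99281509  0.00240805]
 [ 0.68189871  0.08393133 -0.72661522]
 [-0.72159667 -0.08528615 -0.68704041]] [  62.77628357 -202.8371309  1415.13154994]
side [[462.76134175   0.         313.65408392]
 [  0.         462.76134175 247.94368976]
 [  0.           0.           1.        ]] [[ 0.98590592 -0.16698927 -0.01020326]
 [-0.13424041 -0.75321112 -0.64393519]
 [ 0.09984506  0.6362292  -0.765012  ]] [-431.92460272  123.71064309 1106.44325063]
wrist [[371.64829954   0.         316.84341209]
 [  0.         371.64829954 235.50898771]
 [  0.           0.           1.        ]] [[ 9.99998791e-01  3.07006196e-04 -1.52406436e-03]
 [ 7.33917929e-04 -9.57422279e-01  2.88690216e-01]
 [-1.37054349e-03 -2.88690986e-01 -9.57421347e-01]] [-524.75645084  -37.74980004  379.08653434]
{'time_s': 0.15, 'joints': array([-2.23377961e-01,  3.13323656e-01,  1.49821783e+00,  4.00950452e-06,
        1.33098556e+00, -2.23380175e-01]), 'dq': array([-0.00204363, -0.00294474, -0.0020835 ,  0.00251017,  0.0013522 ,
       -0.00239157]), 'tau': array([ 1.79854873e-03, -4.12368500e+01, -2.59796566e+01, -1.57318855e-04,
        3.17765021e-03, -3.62555340e-05]), 'eef_pos': array([5.24826165e+02, 3.99139971e-02, 2.30882262e+02]), 'ee_rot': array([-3.96367789e-04,  7.07106259e-01,  7.07107149e-01, -2.47317777e-04]), 'force': array([0.24241977, 0.23742503, 0.29121589]), 'wrist_torque': array([-0.0191574 , -0.00971193,  0.02190212]), 'grip_width': 1.0040362394253692} -18.700000000000003
```

View pics/scene0.png

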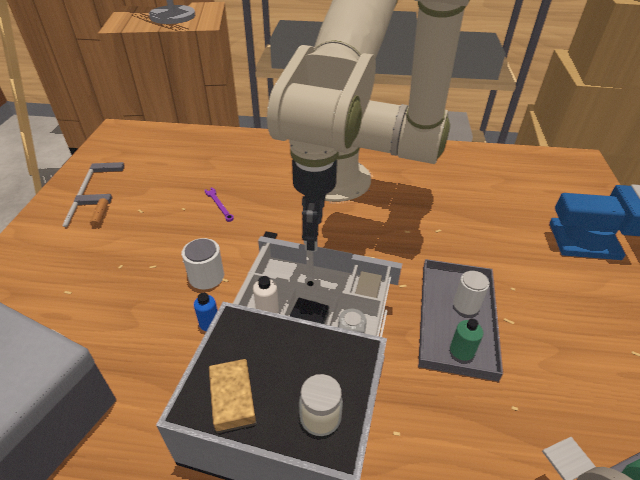

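View pics/side0.png

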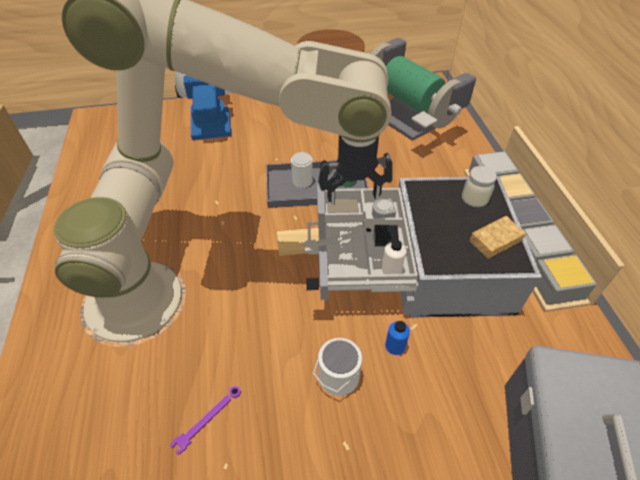

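View pics/wrist0.png

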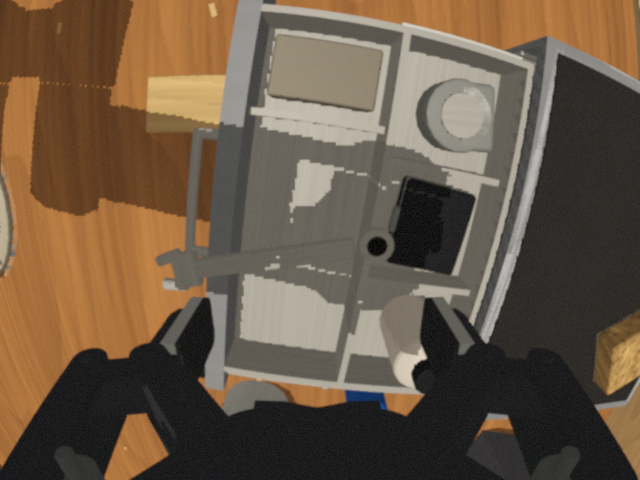

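```bash
cat >> h.py <<'E'
def load(f):
    d=np.load('pics/'+f+'.npz'); return {k:d[k] for k in d}
def ray(c,u,v,fish):
    K=c['mtx']
    if fish:
        dx,dy=u-K[0,2],v-K[1,2]; r=np.hypot(dx,dy); th=r/K[0,0]
        d=np.array([np.sin(th)*dx/max(r,1e-9),np.sin(th)*dy/max(r,1e-9),np.cos(th)])
    else: d=np.array([(u-K[0,2])/K[0,0],(v-K[1,2])/K[1,1],1.])
    return -c['R'].T@c['t'], c['R'].T@d
def atz(c,u,v,z,fish=False):
    o,d=ray(c,u,v,fish); return o+d*(z-o[2])/d[2]
def proj(c,X,fish=False):
    p=c['R']@np.asarray(X,float)+c['t'];K=c['mtx']
    if fish:
        r=np.hypot(p[0],p[1]);th=np.arctan2(r,p[2]);s=K[0,0]*th/max(r,1e-9);return np.array([K[0,2]+s*p[0],K[1,2]+s*p[1]])
    return np.array([K[0,2]+K[0,0]*p[0]/p[2],K[1,2]+K[1,1]*p[1]/p[2]])
def crop(f,x0,y0,x1,y1,s,out):
    im=cv2.imread('pics/'+f)[y0:y1,x0:x1]; im=cv2.resize(im,None,fx=s,fy=s,interpolation=cv2.INTER_CUBIC)
    for x in range((x0//20+1)*20,x1,20): cv2.putText(im,str(x),((x-x0)*s,8),0,.35,(0,255,255),1); cv2.line(im,((x-x0)*s,10),((x-x0)*s,16),(0,255,255),1)
    for y in range((y0//20+1)*20,y1,20): cv2.putText(im,str(y),(0,(y-y0)*s+4),0,.35,(0,255,255),1); cv2.line(im,(24,(y-y0)*s),(30,(y-y0)*s),(0,255,255),1)
    cv2.imwrite('pics/'+out,im)
E
python3 - <<'E'
from h import *
crop('scene0.png',170,220,330,340,5,'c1.png')
crop('side0.png',280,170,440,290,5,'c2.png')
crop('scene0.png',320,230,520,380,4,'c3.png')
E
```

```text
(no output)
```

View pics/c1.png

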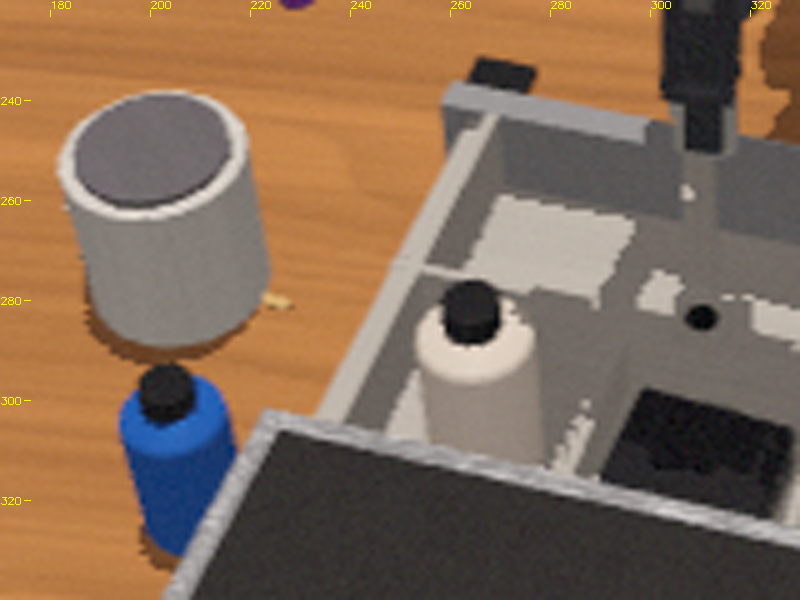

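View pics/c2.png

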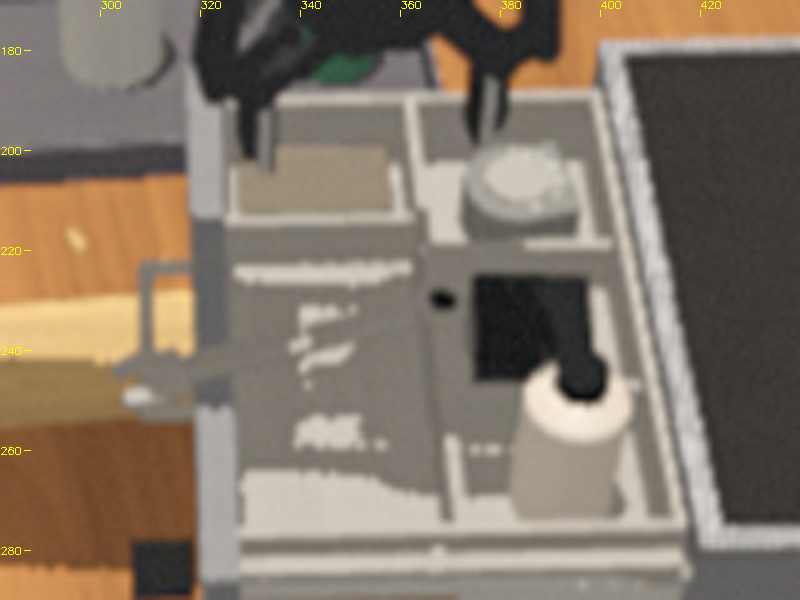

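View pics/c3.png

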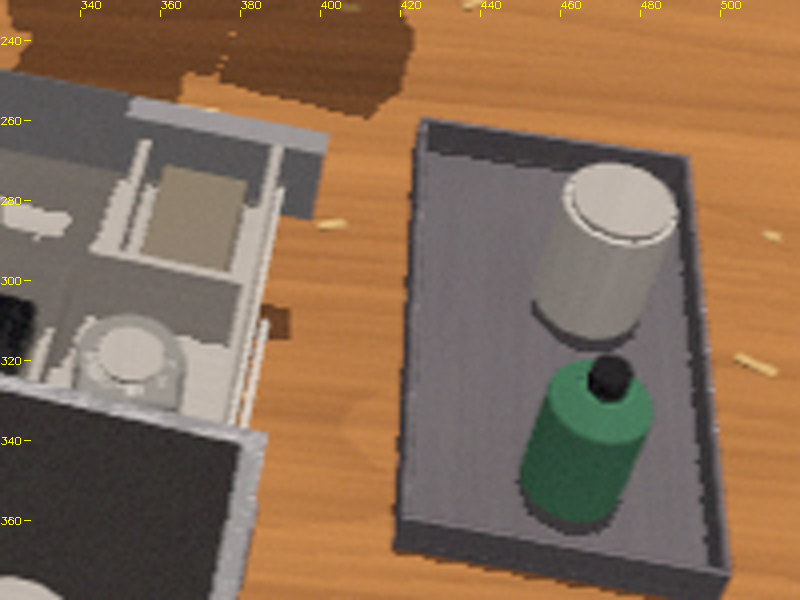

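```bash
python3 - <<'E'
from h import *
S=load('scene0.png');D=load('side0.png');W=load('wrist0.png')
np.set_printoptions(precision=1,suppress=True)
P=lambda *a:print(a[0],a[1][:2])
a=atz(S,259,237,136);b=atz(S,399,262.5,136);print('panel S',a,b)
a2=atz(D,320,287-0,136);b2=atz(D,319,186,136);print('panel D visible',a2,b2)
print('panel W',atz(W,237,10,136,True),atz(W,222,140,136,True),atz(W,207,380,136,True))
print('cab S',atz(S,223,303,150),atz(S,386,338,150)); print('cab D',atz(D,400,179,150),atz(D,420.5,279,150)); print('cab W',atz(W,548,40,150,True))
print('lever pad S',atz(S,270.5,235,126),'D',atz(D,312,283,126))
print('cap S',atz(S,264.4,279.5,184),atz(S,264.4,282.5,178),'D',atz(D,396.5,245,182),'W',atz(W,423,373,184,True))
print('ring S',atz(S,309.5,283.5,142),'D',atz(D,367,230,142),'W',atz(W,377,245,142,True))
print('jaw D',atz(D,308,244,142),'W',atz(W,183,267,142,True))
for n,uv,z in [('tray ne',(425,260),28),('tray fl',(419,367),28),('tray nr',(492,269),28),('tray fr',(502,374),28)]:
    print(n,atz(S,*uv,z))
print('tinwide top',atz(S,473.5,281,85),'neck top cap',atz(S,472.5,323,95))
print('bottle foot D',atz(D,391,270,92))
E
```

```text
panel S [ 437.5 -131.9  136. ] [479.2 175.5 136. ]
panel D visible [ 429.8 -136.1  136. ] [481.5 167.8 136. ]
panel W [473.8 152.7 136. ] [463.8  66.3 136. ] [ 433.7 -123.5  136. ]
cab S [ 641.  -157.3  150. ] [683.  147.9 150. ]
cab D [681.4 142.1 150. ] [ 635.2 -162.   150. ]
cab W [681.1 144.3 150. ]
lever pad S [ 417.1 -110.4  126. ] D [ 416.2 -116.   126. ]
cap S [602.9 -83.2 184. ] [605.1 -83.2 178. ] D [600.8 -90.2 182. ] W [594.3 -77.1 184. ]
ring S [565.5  -2.7 142. ] D [562.   -3.2 142. ] W [564.7  -2.7 142. ]
jaw D [423.3 -21.  142. ] W [431.3 -19.3 142. ]
tray ne [355.  254.3  28. ]
tray fl [656.3 225.9  28. ]
tray nr [366.1 411.8  28. ]
tray fr [652.4 385.6  28. ]
tinwide top [465.  342.2  85. ] neck top cap [587.6 322.   95. ]
bottle foot D [600.7 -87.3  92. ]
```

```bash
cat >> h.py <<'E'
from scipy.spatial.transform import Rotation as Ro
def tgt(xyz,yawdeg,tilt=0):
    # tool y at world angle yawdeg, z down
    s=ctrl.sense(); q=s['ee_rot']; Rc=Ro.from_quat([q[1],q[2],q[3],q[0]])
    a=np.radians(yawdeg); y=np.array([np.cos(a),np.sin(a),0]); z=np.array([0,0,-1.]); x=np.cross(y,z)
    Rt=Ro.from_matrix(np.c_[x,y,z])
    rv=(Rc.inv()*Rt).as_rotvec(); sh=Rc.inv().apply(np.asarray(xyz,float)-s['eef_pos'])/10
    print('t %.2f pos %s grip %.3f F %s'%(s['time_s'],np.round(s['eef_pos'],1),s['grip_width'],np.round(s['force'],1)))
    print('rotvec',np.round(rv,3),'shift cm',np.round(sh,2))
E
python3 - <<'E'
from h import *
tgt((601,-86,235),82)
E
```

```text
t 0.15 pos [524.8   0.  230.9] grip 1.004 F [0.2 0.2 0.3]
rotvec [-1.000e-03 -1.000e-03 -1.431e+00] shift cm [-8.6   7.62 -0.42]
```

Request:
{"method": "move_arm", "body": {
  "series": [
    [0, 0, -1.43, -8.6, 7.6, -0.4, 1],
    [0, 0, -1.43, -8.6, 7.6, -0.4, 1],
    [0, 0, -1.43, -8.6, 7.6, -0.4, 1],
    [0, 0, -1.43, -8.6, 7.6, -0.4, 1],
    [0, 0, -1.43, -8.6, 7.6, -0.4, 1]
  ]
}}

```text
time_s: 0.57
eef_pos: [601.3, -87.4, 233.6]
ee_rot: [-0.001, 0.454, 0.891, -0.0]
force: [0.1, -0.2, -0.0]
grip_width: 1.0
```

```bash
python3 - <<'E'
from h import *
tgt((601,-86,235),82)
E
```

```text
t 0.57 pos [601.3 -87.4 233.6] grip 1.000 F [ 0.1 -0.2 -0. ]
rotvec [-0.    -0.002 -0.802] shift cm [ 0.13  0.06 -0.14]
```

Request:
{"method": "move_arm", "body": {
  "series": [
    [0, 0, -0.8, 0.1, 0.1, -0.1, 1],
    [0, 0, -0.8, 0.1, 0.1, -0.1, 1],
    [0, 0, -0.8, 0.1, 0.1, -0.1, 1],
    [0, 0, -0.8, 0.1, 0.1, -0.1, 1],
    [0, 0, -0.8, 0.1, 0.1, -0.1, 1]
  ]
}}

```text
time_s: 0.98
eef_pos: [601.4, -86.0, 234.2]
ee_rot: [-0.001, 0.157, 0.988, 0.0]
force: [-0.6, 0.4, -0.7]
grip_width: 0.998
```

Request:
{"method": "move_arm", "body": {
  "series": [
    [0, 0, -0.18, 0, 0, 0, 0.9],
    [0, 0, -0.18, 0, 0, 0, 0.8],
    [0, 0, -0.18, 0, 0, 0, 0.75]
  ]
}}

```text
time_s: 1.23
eef_pos: [601.3, -85.9, 233.8]
ee_rot: [-0.001, 0.066, 0.998, 0.001]
force: [0.2, -0.2, 0.2]
grip_width: 0.749
```

```bash
python3 - <<'E'
from h import *
tgt((601,-86,235),82)
c=snap('wrist','w1.png');snap('side','d1.png');snap('scene','s1.png')
E
```

```text
t 1.23 pos [601.3 -85.9 233.8] grip 0.749 F [ 0.2 -0.2  0.2]
rotvec [ 0.001 -0.003  0.007] shift cm [ 0.03 -0.01 -0.12]
```

View pics/w1.png

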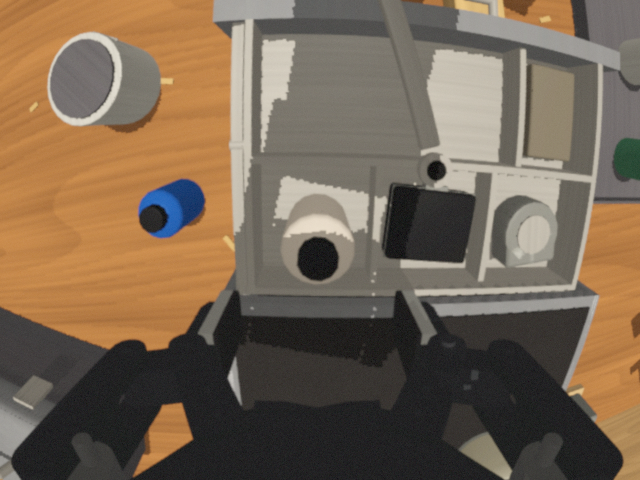

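View pics/d1.png

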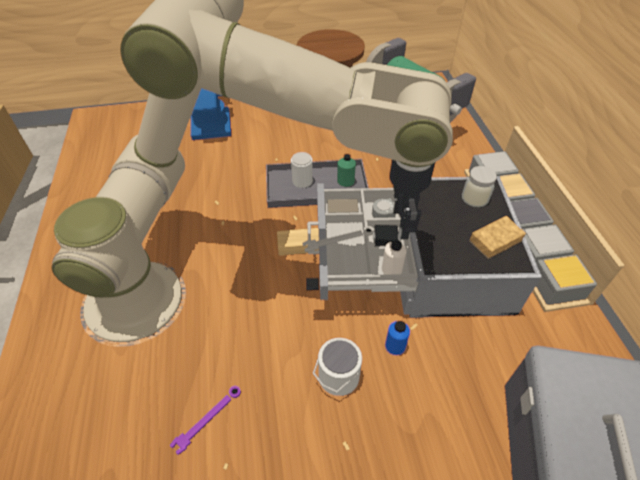

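```bash
python3 - <<'E'
from h import *
np.set_printoptions(precision=1,suppress=True)
W=load('w1.png');D=load('d1.png');S=load('s1.png')
print('cap',atz(W,318,258,184,True))
print('ring',atz(W,436,170,142,True))
print('shank',atz(W,405,60,144,True))
print('rim: right wall outer/div', atz(W,237,147,136,True),'panel inner left corner',atz(W,598,66,136,True), 'rear right inner',atz(W,252,292,136,True),'rear left',atz(W,577,289,136,True))
print('panel inner edge', atz(W,250,20,136,True))
crop('d1.png',360,200,440,260,8,'c4.png')
crop('w1.png',220,160,420,310,4,'c5.png')
E
```

```text
cap [598.8 -85.1 184. ]
ring [564.4  -2.6 142. ]
shank [491.8 -16.  144. ]
rim: right wall outer/div [ 533.7 -129.4  136. ] panel inner left corner [491.7 151.1 136. ] rear right inner [ 636.  -137.7  136. ] rear left [677.9 131.1 136. ]
panel inner edge [ 450.8 -109.4  136. ]
```

View pics/c5.png

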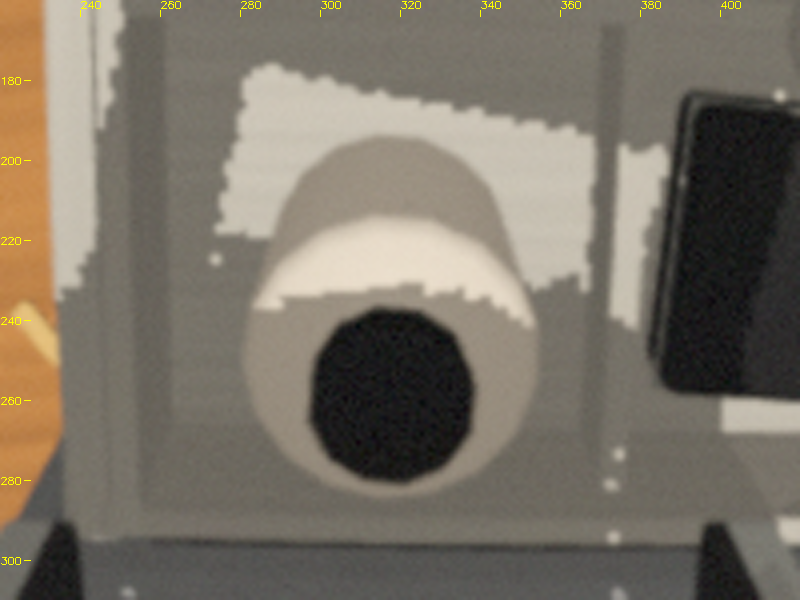

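View pics/c4.png

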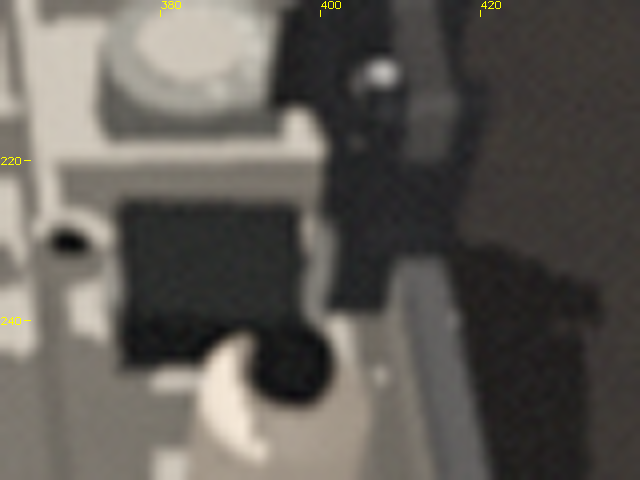

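```bash
python3 - <<'E'
from h import *
tgt((600,-85.5,133),82)
E
```

```text
t 1.38 pos [601.4 -86.  234. ] grip 0.746 F [-0.  -0.  -0.7]
rotvec [ 0.001 -0.003  0.003] shift cm [ 0.11  0.02 10.1 ]
```

Request:
{"method": "move_arm", "body": {
  "series": [
    [0, 0, 0, 0.1, 0, 3.0, 0.75],
    [0, 0, 0, 0.1, 0, 6.0, 0.75],
    [0, 0, 0, 0.1, 0, 8.5, 0.75],
    [0, 0, 0, 0.1, 0, 9.7, 0.75],
    [0, 0, 0, 0.1, 0, 10.1, 0.75]
  ],
  "grip_force": 35
}}

```text
time_s: 1.8
eef_pos: [599.1, -85.4, 130.5]
ee_rot: [-0.003, 0.069, 0.998, 0.001]
force: [-0.9, 0.1, 0.4]
grip_width: 0.747
```

Request:
{"method": "move_arm", "body": {
  "series": [
    [0, 0, 0, 0, 0, 0, 0.6],
    [0, 0, 0, 0, 0, 0, 0.4],
    [0, 0, 0, 0, 0, 0, 0.4],
    [0, 0, 0, 0, 0, 0, 0.4],
    [0, 0, 0, 0, 0, 0, 0.4]
  ]
}}

```text
time_s: 2.22
eef_pos: [599.3, -85.5, 131.1]
ee_rot: [-0.003, 0.069, 0.998, 0.001]
force: [0.8, 0.1, -1.4]
grip_width: 0.529
```

```bash
python3 - <<'E'
from h import *
tgt((600,-85.5,230),82)
snap('wrist','w2.png');snap('side','d2.png')
crop('d2.png',320,180,480,300,5,'c6.png')
E
```

```text
t 2.22 pos [599.3 -85.5 131.1] grip 0.529 F [ 0.8  0.1 -1.4]
rotvec [ 0.001 -0.006  0.001] shift cm [-0.02  0.02 -9.89]
```

View pics/w2.png

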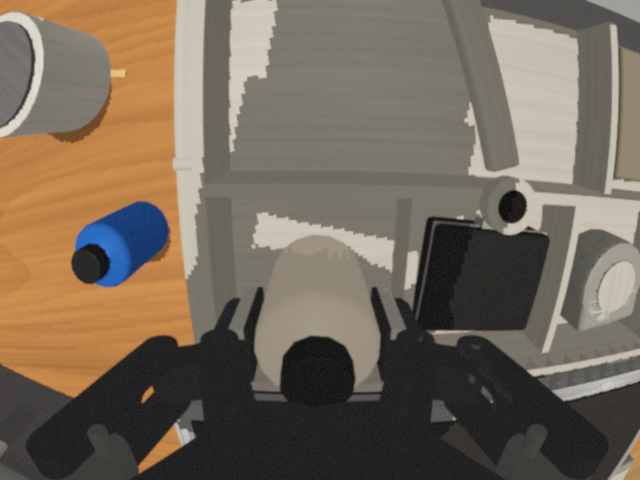

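View pics/c6.png

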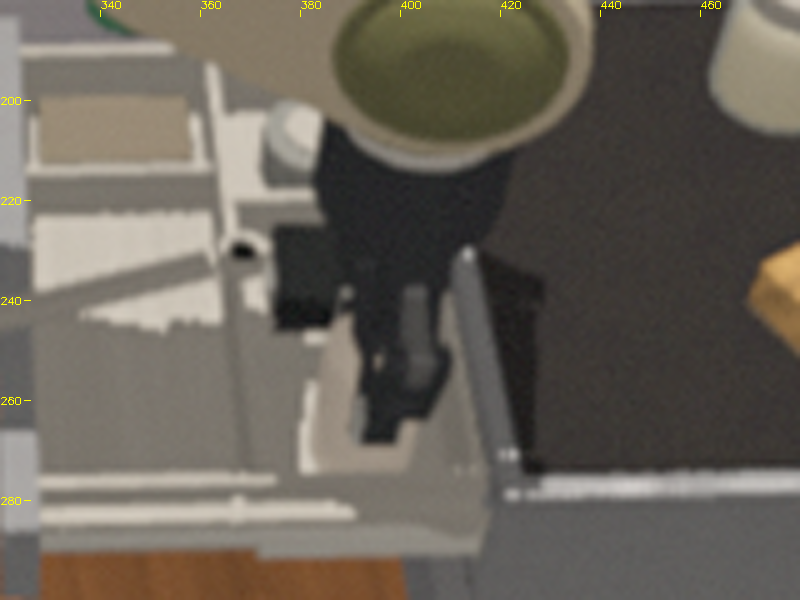

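Request:
{"method": "move_arm", "body": {
  "series": [
    [0, 0, 0, 0, 0, -1.5, 0.4],
    [0, 0, 0, 0, 0, -4, 0.4],
    [0, 0, 0, 0, 0, -6.5, 0.4],
    [0, 0, 0, 0, 0, -8.5, 0.4],
    [0, 0, 0, 0, 0, -9.5, 0.4]
  ]
}}

```text
time_s: 2.73
eef_pos: [600.4, -85.9, 228.9]
ee_rot: [-0.001, 0.069, 0.998, 0.0]
force: [-0.3, -0.1, -2.1]
grip_width: 0.527
```

```bash
python3 - <<'E'
from h import *
tgt((522,276,215),-5)
E
```

```text
t 2.73 pos [600.4 -85.9 228.9] grip 0.527 F [-0.3 -0.1 -2.1]
rotvec [-1.00e-03 -2.00e-03  1.52e+00] shift cm [12.76 34.76  1.44]
```

Request:
{"method": "move_arm", "body": {
  "series": [
    [0, 0, 0.08, 0.6, 1.5, 0, 0.4],
    [0, 0, 0.2, 1.6, 4.5, 0.2, 0.4],
    [0, 0, 0.32, 2.7, 7.5, 0.4, 0.4],
    [0, 0, 0.44, 3.8, 10.5, 0.4, 0.4],
    [0, 0, 0.56, 4.9, 13.5, 0.5, 0.4]
  ]
}}

```text
time_s: 3.15
eef_pos: [569.8, 55.9, 223.5]
ee_rot: [-0.002, 0.345, 0.939, -0.0]
force: [-0.3, -0.6, -2.2]
grip_width: 0.529
```

```bash
python3 - <<'E'
from h import *
tgt((522,276,215),-5)
E
```

```text
t 3.15 pos [569.8  55.9 223.5] grip 0.529 F [-0.3 -0.6 -2.2]
rotvec [-0.002 -0.002  0.953] shift cm [17.9  13.67  0.89]
```

Request:
{"method": "move_arm", "body": {
  "series": [
    [0, 0, 0.12, 2.4, 1.8, 0.1, 0.4],
    [0, 0, 0.24, 4.8, 3.7, 0.2, 0.4],
    [0, 0, 0.36, 7.2, 5.5, 0.4, 0.4],
    [0, 0, 0.48, 9.6, 7.3, 0.5, 0.4],
    [0, 0, 0.6, 12, 9.2, 0.6, 0.4]
  ]
}}

```text
time_s: 3.57
eef_pos: [537.2, 205.1, 217.1]
ee_rot: [-0.002, 0.61, 0.793, -0.001]
force: [0.1, -0.0, -1.0]
grip_width: 0.528
```

```bash
python3 - <<'E'
from h import *
tgt((522,276,215),-5)
E
```

```text
t 3.57 pos [537.2 205.1 217.1] grip 0.528 F [ 0.1 -0.  -1. ]
rotvec [-0.004 -0.001  0.347] shift cm [7.25 0.36 0.22]
```

Request:
{"method": "move_arm", "body": {
  "series": [
    [0, 0, 0.12, 2.2, 0.1, 0.1, 0.4],
    [0, 0, 0.23, 4.2, 0.2, 0.2, 0.4],
    [0, 0, 0.35, 5.8, 0.3, 0.2, 0.4],
    [0, 0, 0.35, 6.8, 0.4, 0.2, 0.4],
    [0, 0, 0.35, 7.2, 0.4, 0.2, 0.4]
  ]
}}

```text
time_s: 3.98
eef_pos: [522.1, 276.7, 214.8]
ee_rot: [-0.002, 0.737, 0.676, -0.001]
force: [0.4, -0.3, -2.0]
grip_width: 0.529
```

```bash
python3 - <<'E'
from h import *
tgt((522,276,44),-5)
snap('wrist','w3.png');snap('scene','s3.png');
crop('s3.png',340,180,540,330,4,'c7.png')
E
```

```text
t 3.98 pos [522.1 276.7 214.8] grip 0.529 F [ 0.4 -0.3 -2. ]
rotvec [-0.005 -0.     0.002] shift cm [-0.08  0.07 17.08]
```

View pics/w3.png

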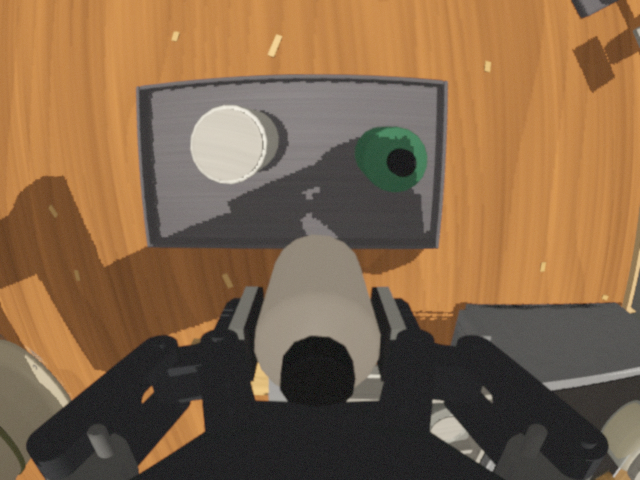

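View pics/s3.png

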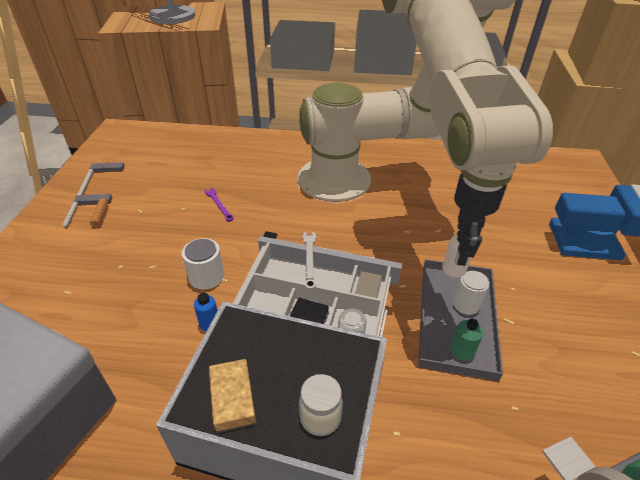

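```bash
python3 - <<'E'
from h import *
np.set_printoptions(precision=1,suppress=True)
W=load('w3.png')
for n,u,v,z in [('nl',151,247,28),('fl',437,247,28),('nr',138,86,28),('fr',446,82,28),('tinw',226,144,85),('neckcap',402,162,95),('neckshoulder?',391,160,70)]:
    print(n,atz(W,u,v,z,True))
S=load('s3.png')
crop('s3.png',200,215,360,335,5,'c8.png')
E
```

```text
nl [352.3 253.   28. ]
fl [634.1 229.9  28. ]
nr [364.3 411.4  28. ]
fr [647.4 385.3  28. ]
tinw [460.1 344.4  85. ]
neckcap [586.7 320.9  95. ]
neckshoulder? [583.4 320.2  70. ]
```

View pics/c8.png

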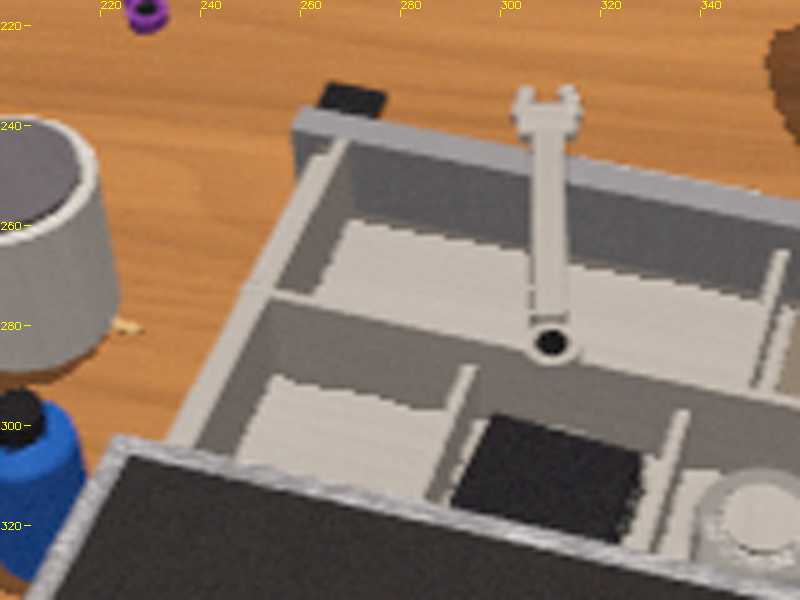

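Request:
{"method": "move_arm", "body": {
  "series": [
    [0, 0, 0, 0, 0, 2.5, 0.4],
    [0, 0, 0, 0, 0, 5.5, 0.4],
    [0, 0, 0, 0, 0, 8.5, 0.4],
    [0, 0, 0, 0, 0, 11.5, 0.4],
    [0, 0, 0, 0, 0, 13.5, 0.4]
  ]
}}

```text
time_s: 4.5
eef_pos: [521.3, 274.2, 77.2]
ee_rot: [-0.002, 0.737, 0.676, -0.003]
force: [0.4, 0.2, -1.2]
grip_width: 0.527
```

```bash
python3 - <<'E'
from h import *
tgt((522,277,43.5),-5)
E
```

```text
t 4.50 pos [521.3 274.2  77.2] grip 0.527 F [ 0.4  0.2 -1.2]
rotvec [-0.007  0.001  0.002] shift cm [0.29 0.07 3.37]
```

Request:
{"method": "move_arm", "body": {
  "series": [
    [-0.007, 0, 0, 0.2, 0.1, 1.2, 0.4],
    [-0.007, 0, 0, 0.3, 0.1, 2.2, 0.4],
    [-0.007, 0, 0, 0.3, 0.1, 2.8, 0.4],
    [-0.007, 0, 0, 0.3, 0.1, 3.1, 0.4],
    [-0.007, 0, 0, 0.3, 0.1, 3.2, 0.4]
  ]
}}

```text
time_s: 4.92
eef_pos: [522.6, 276.9, 45.4]
ee_rot: [0.0, 0.736, 0.676, -0.0]
force: [0.1, 0.2, -1.2]
grip_width: 0.524
```

```bash
python3 - <<'E'
from h import *
tgt((522,277,43.5),-5)
E
```

```text
t 4.92 pos [522.6 276.9  45.4] grip 0.524 F [ 0.1  0.2 -1.2]
rotvec [0.    0.001 0.002] shift cm [ 0.01 -0.06  0.19]
```

Ease down until contact shows.

Request:
{"method": "move_arm", "body": {
  "series": [
    [0, 0, 0, 0, 0, 0.1, 0.4],
    [0, 0, 0, 0, 0, 0.2, 0.4],
    [0, 0, 0, 0, 0, 0.2, 0.4]
  ]
}}

```text
time_s: 5.17
eef_pos: [522.9, 276.9, 43.9]
ee_rot: [0.001, 0.736, 0.677, 0.0]
force: [0.8, 0.1, -1.2]
grip_width: 0.529
```

Request:
{"method": "move_arm", "body": {
  "series": [
    [0, 0, 0, 0, 0, 0.05, 0.4],
    [0, 0, 0, 0, 0, 0.1, 0.4]
  ]
}}

```text
time_s: 5.33
eef_pos: [523.1, 277.0, 43.2]
ee_rot: [0.001, 0.736, 0.677, 0.001]
force: [-0.6, 0.2, -1.4]
grip_width: 0.527
```

Request:
{"method": "move_arm", "body": {
  "series": [
    [0, 0, 0, 0, 0, 0.1, 0.4],
    [0, 0, 0, 0, 0, 0.1, 0.4]
  ]
}}

```text
time_s: 5.5
eef_pos: [523.2, 277.0, 42.8]
ee_rot: [0.001, 0.736, 0.677, 0.001]
force: [-1.9, -0.9, 3.8]
grip_width: 0.529
```

Request:
{"method": "move_arm", "body": {
  "series": [
    [0, 0, 0, 0, 0, 0.1, 0.4],
    [0, 0, 0, 0, 0, 0.1, 0.4]
  ]
}}

```text
time_s: 5.67
eef_pos: [523.2, 277.0, 42.8]
ee_rot: [0.001, 0.736, 0.677, 0.001]
force: [-4.8, -2.7, 8.7]
grip_width: 0.526
```

Request:
{"method": "move_arm", "body": {
  "series": [
    [0, 0, 0, 0, 0, -0.05, 0.58],
    [0, 0, 0, 0, 0, -0.05, 0.68],
    [0, 0, 0, 0, 0, -0.05, 0.78],
    [0, 0, 0, 0, 0, -0.05, 0.78]
  ]
}}

```text
time_s: 6.0
eef_pos: [523.2, 277.0, 43.2]
ee_rot: [0.001, 0.736, 0.677, 0.001]
force: [0.0, -0.2, -0.1]
grip_width: 0.779
```

Request:
{"method": "move_arm", "body": {
  "series": [
    [0, 0, 0, 0, 0, -3, 0.78],
    [0, 0, 0, 0, 0, -7, 0.78],
    [0, 0, 0, 0, 0, -11, 0.78],
    [0, 0, 0, 0, 0, -15, 0.78],
    [0, 0, 0, 0, 0, -18, 0.78]
  ]
}}

```text
time_s: 6.42
eef_pos: [523.1, 277.2, 226.8]
ee_rot: [0.002, 0.736, 0.677, 0.002]
force: [0.8, -0.2, 0.3]
grip_width: 0.78
```

```bash
python3 - <<'E'
from h import *
tgt((494,-11.5,215),-83)
snap('wrist','w4.png')
E
```

```text
t 6.42 pos [523.1 277.2 226.8] grip 0.780 F [ 0.8 -0.2  0.3]
rotvec [ 0.004 -0.004  1.364] shift cm [-29.02  -0.48   1.15]
```

View pics/w4.png

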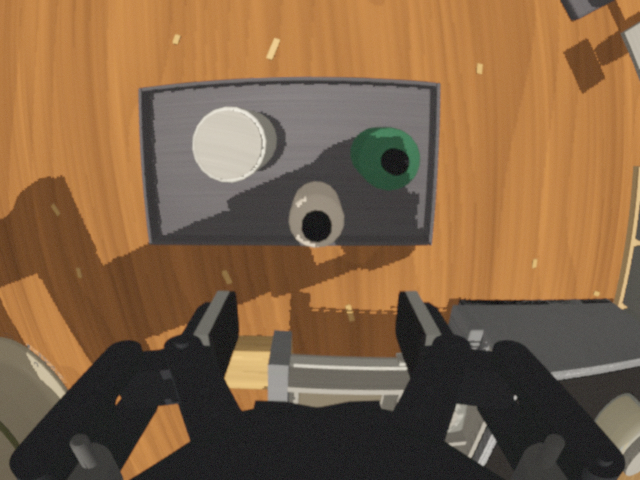

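Request:
{"method": "move_arm", "body": {
  "series": [
    [0, 0, 0.12, -3, 0, 0, 0.5],
    [0, 0, 0.24, -6.5, 0, 0.3, 0.4],
    [0, 0, 0.36, -10, 0, 0.5, 0.4],
    [0, 0, 0.48, -13.5, -0.2, 0.8, 0.4],
    [0, 0, 0.6, -17, -0.3, 1.0, 0.4]
  ]
}}

```text
time_s: 6.88
eef_pos: [507.0, 107.3, 221.0]
ee_rot: [0.002, 0.904, 0.427, 0.007]
force: [0.8, -0.6, -0.4]
grip_width: 0.4
```

```bash
python3 - <<'E'
from h import *
np.set_printoptions(precision=1,suppress=True)
tgt((494,-11.5,215),-83)
S=load('s3.png')
print(atz(S,310,283.6,142),atz(S,304.5,234,142),atz(S,314,234,142),atz(S,309.2,238,142))
print('pad',atz(S,267,233,126),atz(S,277.5,234,126),atz(S,264,236,126))
print('panel',atz(S,259.5,236.5,136))
E
```

```text
t 6.88 pos [507.  107.3 221. ] grip 0.400 F [ 0.8 -0.6 -0.4]
rotvec [ 0.  -0.   0.8] shift cm [-10.    6.5   0.6]
[565.7  -1.7 142. ] [421.8 -32.  142. ] [419.3 -11.1 142. ] [433.5 -20.  142. ]
pad [ 411.4 -119.6  126. ] [411.9 -95.3 126. ] [ 422.2 -124.4  126. ]
panel [ 435.7 -131.1  136. ]
```

Request:
{"method": "move_arm", "body": {
  "series": [
    [0, 0, 0.12, -2.5, 1.5, 0.1, 0.4],
    [0, 0, 0.24, -5, 3, 0.2, 0.4],
    [0, 0, 0.36, -7.5, 4.5, 0.4, 0.4],
    [0, 0, 0.48, -9, 6, 0.6, 0.4],
    [0, 0, 0.6, -10, 6.3, 0.6, 0.4]
  ]
}}

```text
time_s: 7.3
eef_pos: [492.2, -12.4, 213.8]
ee_rot: [-0.0, 0.991, 0.136, 0.007]
force: [-0.5, 0.1, -0.2]
grip_width: 0.405
```

```bash
python3 - <<'E'
from h import *
tgt((498,-11,215),-82.4)
E
```

```text
t 7.30 pos [492.2 -12.4 213.8] grip 0.405 F [-0.5  0.1 -0.2]
rotvec [ 0.    -0.013  0.14 ] shift cm [ 0.6   0.03 -0.12]
```

Request:
{"method": "move_arm", "body": {
  "series": [
    [0, -0.01, 0.1, 0.5, 0, 1, 0.4],
    [0, -0.013, 0.14, 0.6, 0, 2, 0.4],
    [0, -0.013, 0.14, 0.6, 0, 2, 0.4]
  ]
}}

```text
time_s: 7.55
eef_pos: [497.6, -10.7, 191.9]
ee_rot: [-0.0, 0.998, 0.066, -0.001]
force: [-0.6, -0.1, 0.3]
grip_width: 0.397
```

```bash
python3 - <<'E'
from h import *
tgt((498,-11,134.5),-82.4)
snap('wrist','w5.png')
E
```

```text
t 7.55 pos [497.6 -10.7 191.9] grip 0.397 F [-0.6 -0.1  0.3]
rotvec [-0.001  0.003 -0.002] shift cm [0.05 0.04 5.74]
```

View pics/w5.png

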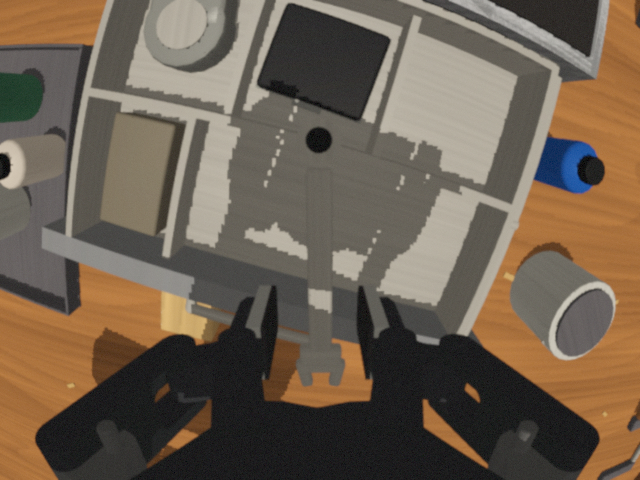

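```bash
python3 - <<'E'
from h import *
np.set_printoptions(precision=1,suppress=True)
W=load('w5.png')
for n,u,v,z in [('ring',318,140,142),('tipL',304,382,142),('tipR',337,382,142),('jawbase',320,345,142),('shank top',318,175,143),
 ('panel inner L',84,238,136),('div x rwall',515,205,136),('div L',92,92,136),('panel inner R',460,335,136),('panel outer L',45,232,136),('panel outL lower',44,245,136)]:
    print(n,atz(W,u,v,z,True))
E
```

```text
ring [564.   -2.8 142. ]
tipL [413.  -13.7 142. ]
tipR [415.8 -35.1 142. ]
jawbase [444. -20. 142.]
shank top [546.1  -5.2 143. ]
panel inner L [490.  139.7 136. ]
div x rwall [ 546.1 -124.6  136. ]
div L [582.2 134.7 136. ]
panel inner R [ 455.9 -111.7  136. ]
panel outer L [489.5 175.1 136. ]
panel outL lower [479.8 177.4 136. ]
```

Request:
{"method": "move_arm", "body": {
  "series": [
    [0, 0, 0, 0, 0, 2, 0.4],
    [0, 0, 0, 0, 0, 4, 0.4],
    [0, 0, 0, 0, 0, 5.2, 0.4],
    [0, 0, 0, 0, 0, 5.7, 0.4],
    [0, 0, 0, 0, 0, 5.7, 0.4]
  ],
  "grip_force": 60
}}

```text
time_s: 8.02
eef_pos: [497.5, -10.4, 135.6]
ee_rot: [-0.0, 0.998, 0.068, -0.001]
force: [0.3, 0.7, 0.2]
grip_width: 0.398
```

```bash
python3 - <<'E'
from h import *
tgt((498,-11.5,134.5),-82.4)
E
```

```text
t 8.02 pos [497.5 -10.4 135.6] grip 0.398 F [0.3 0.7 0.2]
rotvec [-0.001  0.002  0.003] shift cm [0.04 0.12 0.11]
```

Request:
{"method": "move_arm", "body": {
  "series": [
    [0, 0, 0, 0, 0.1, 0.15, 0.3],
    [0, 0, 0, 0, 0.1, 0.15, 0.15],
    [0, 0, 0, 0, 0.1, 0.15, 0.05],
    [0, 0, 0, 0, 0.1, 0.15, 0.05],
    [0, 0, 0, 0, 0.1, 0.15, 0.05]
  ]
}}

```text
time_s: 8.43
eef_pos: [498.1, -11.5, 135.0]
ee_rot: [-0.0, 0.998, 0.068, -0.0]
force: [-0.2, 0.5, 6.5]
grip_width: 0.137
```

Request:
{"method": "move_arm", "body": {
  "series": [
    [0, 0, 0, 0, 0, -1, 0.05],
    [0, 0, 0, 0, 0, -2.5, 0.05],
    [0, 0, 0, 0, 0, -4, 0.05],
    [0, 0, 0, 0, 0, -4.5, 0.05]
  ]
}}

```text
time_s: 8.77
eef_pos: [498.9, -11.7, 182.5]
ee_rot: [0.0, 0.998, 0.068, 0.001]
force: [0.1, 0.2, 0.3]
grip_width: 0.144
```

```bash
python3 - <<'E'
from h import *
tgt((498,-11.5,134.5),-82.4)
snap('wrist','w6.png')
E
```

```text
t 8.77 pos [498.9 -11.7 182.5] grip 0.144 F [0.1 0.2 0.3]
rotvec [ 0.001 -0.003  0.003] shift cm [-0.1  -0.04  4.8 ]
```

View pics/w6.png

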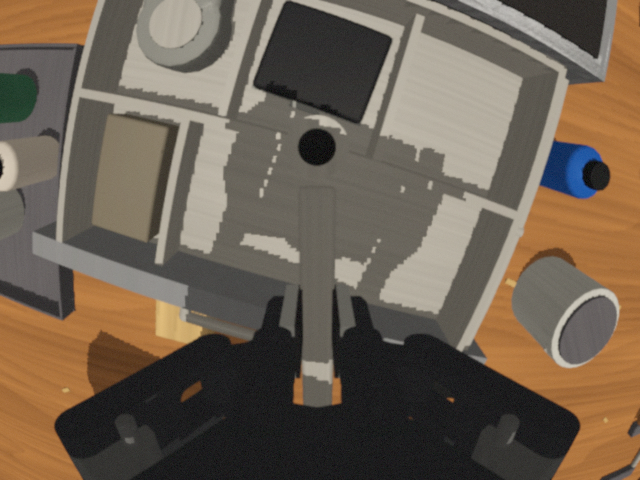

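```bash
python3 - <<'E'
from h import *
W=load('w6.png')
for dz in (-4,0,4): print(proj(W,(564.8,-3,189.5+dz),True))
tgt((514.4,-21.6,185),-7.85)
E
```

```text
[316.7861862  146.58555461]
[316.78319024 147.16278646]
[316.7800134  147.77504541]
t 8.82 pos [498.9 -11.7 182.4] grip 0.139 F [ 0.2 -0.2 -0.6]
rotvec [ 0.003 -0.002 -1.298] shift cm [ 1.4   1.19 -0.26]
```

Request:
{"method": "move_arm", "body": {
  "series": [
    [0, 0, -0.1, 0.3, 0.2, -0.1, 0.05],
    [0, 0, -0.22, 0.6, 0.5, -0.2, 0.05],
    [0, 0, -0.34, 0.9, 0.8, -0.3, 0.05],
    [0, 0, -0.46, 1.2, 1.0, -0.3, 0.05],
    [0, 0, -0.58, 1.4, 1.2, -0.3, 0.05]
  ]
}}

```text
time_s: 9.23
eef_pos: [514.3, -21.7, 184.8]
ee_rot: [0.001, 0.936, 0.353, 0.001]
force: [-0.0, -0.0, -1.5]
grip_width: 0.139
```

```bash
python3 - <<'E'
from h import *
tgt((514.4,-21.6,185),-7.85)
E
```

```text
t 9.23 pos [514.3 -21.7 184.8] grip 0.139 F [-0.  -0.  -1.5]
rotvec [ 0.002 -0.001 -0.712] shift cm [ 0.01 -0.01 -0.02]
```

Request:
{"method": "move_arm", "body": {
  "series": [
    [0, 0, -0.12, 0, 0, 0, 0.05],
    [0, 0, -0.24, 0, 0, 0, 0.05],
    [0, 0, -0.36, 0, 0, 0, 0.05],
    [0, 0, -0.48, 0, 0, 0, 0.05],
    [0, 0, -0.6, 0, 0, 0, 0.05]
  ]
}}

```text
time_s: 9.65
eef_pos: [514.0, -21.7, 184.2]
ee_rot: [0.0, 0.788, 0.616, 0.0]
force: [0.2, 0.6, -0.7]
grip_width: 0.14
```

Request:
{"method": "move_arm", "body": {
  "series": [
    [0, 0, -0.1, 0, 0, 0, 0.05],
    [0, 0, -0.11, 0, 0, 0, 0.05],
    [0, 0, -0.11, 0, 0, 0, 0.05]
  ]
}}

```text
time_s: 9.9
eef_pos: [513.8, -21.6, 183.7]
ee_rot: [-0.0, 0.753, 0.658, 0.0]
force: [-0.6, 0.4, -0.0]
grip_width: 0.137
```

```bash
python3 - <<'E'
from h import *
tgt((514.4,-21.6,91.5),-7.85)
snap('wrist','w7.png');snap('scene','s7.png');snap('side','d7.png')
crop('s7.png',230,200,390,320,5,'c9.png')
crop('d7.png',280,170,440,290,5,'c10.png')
E
```

```text
t 9.90 pos [513.8 -21.6 183.7] grip 0.137 F [-0.6  0.4 -0. ]
rotvec [-0.    -0.     0.001] shift cm [0.   0.06 9.22]
```

View pics/w7.png

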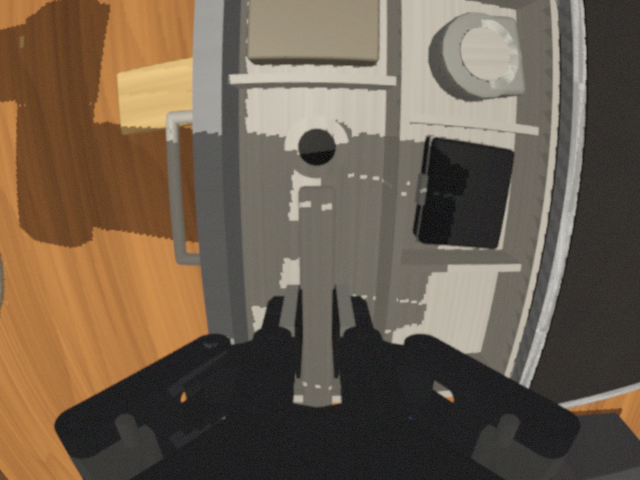

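View pics/c9.png

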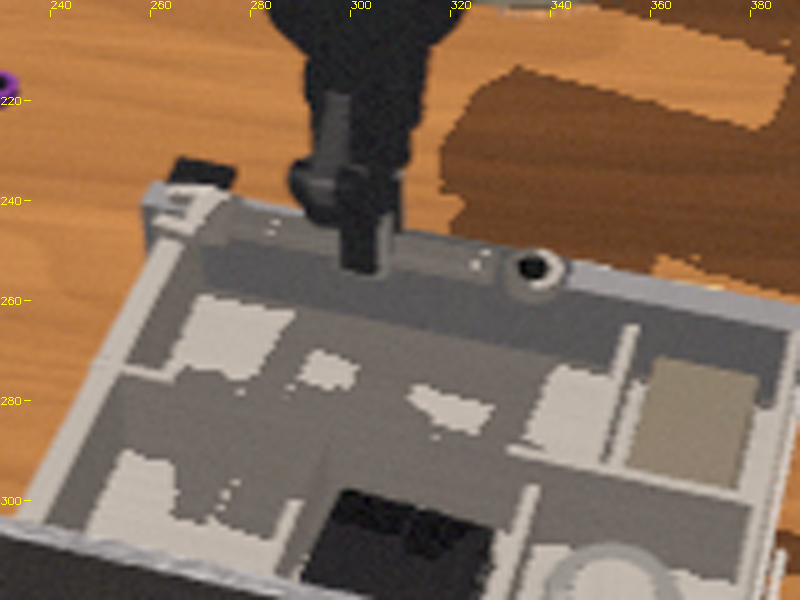

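View pics/c10.png

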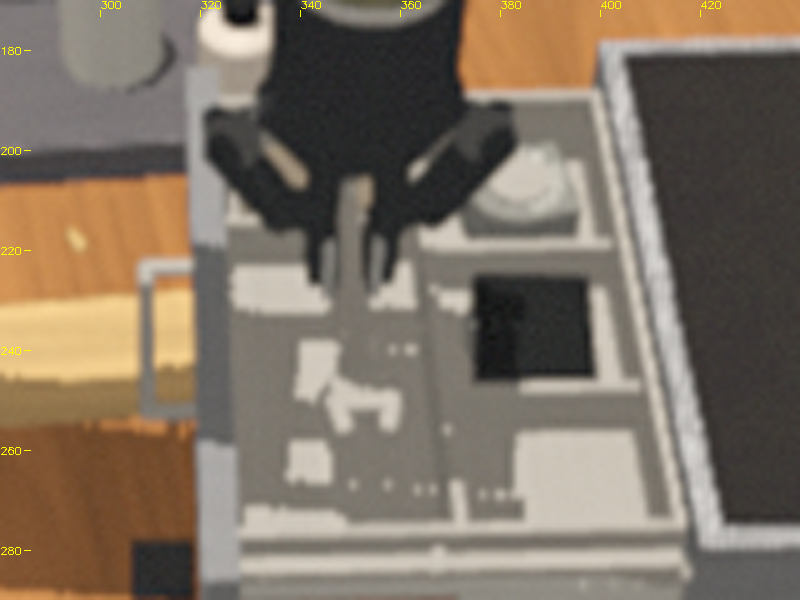

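```bash
python3 - <<'E'
from h import *
S=load('s7.png');W=load('w7.png');D=load('d7.png')
for dz in (-6,0,6): print(proj(S,(522.9,44.3,191+dz)), proj(S,(503,-100,191+dz)),proj(D,(503,-101,191+dz)))
E
```

```text
[335.70292177 255.13211551] [265.8937667  242.19195408] [352.08343974 254.33558745]
[335.81328145 252.9719057 ] [265.6913541  240.03633064] [352.23990725 252.47717967]
[335.92465357 250.79187823] [265.48713809 237.86150148] [352.39790007 250.60065522]
```

Request:
{"method": "move_arm", "body": {
  "series": [
    [0, 0, 0, 0, 0, 1.5, 0.05],
    [0, 0, 0, 0, 0.05, 3.5, 0.05],
    [0, 0, 0, 0, 0.05, 5.5, 0.05],
    [0, 0, 0, 0, 0.05, 7.2, 0.05],
    [0, 0, 0, 0, 0.05, 8.3, 0.05]
  ]
}}

```text
time_s: 10.47
eef_pos: [513.8, -21.5, 99.4]
ee_rot: [-0.001, 0.754, 0.657, -0.0]
force: [-0.4, -1.2, -1.0]
grip_width: 0.139
```

```bash
python3 - <<'E'
from h import *
tgt((514.4,-21.6,91.5),-7.85)
E
```

```text
t 10.47 pos [513.8 -21.5  99.4] grip 0.139 F [-0.4 -1.2 -1. ]
rotvec [-0.001 -0.    -0.   ] shift cm [0.   0.06 0.79]
```

Request:
{"method": "move_arm", "body": {
  "series": [
    [0, 0, 0, 0, 0, 0.3, 0.05],
    [0, 0, 0, 0, 0, 0.5, 0.05],
    [0, 0, 0, 0, 0, 0.6, 0.05],
    [0, 0, 0, 0, 0, 0.6, 0.05]
  ]
}}

```text
time_s: 10.8
eef_pos: [514.1, -21.6, 93.9]
ee_rot: [-0.0, 0.754, 0.657, -0.0]
force: [-0.0, 0.7, -0.9]
grip_width: 0.135
```

Request:
{"method": "move_arm", "body": {
  "series": [
    [0, 0, 0, 0, 0, 0.05, 0.05],
    [0, 0, 0, 0, 0, 0.1, 0.05],
    [0, 0, 0, 0, 0, 0.15, 0.05]
  ]
}}

```text
time_s: 11.05
eef_pos: [514.4, -21.6, 92.8]
ee_rot: [0.0, 0.754, 0.657, 0.0]
force: [-0.9, 0.2, -1.2]
grip_width: 0.139
```

Request:
{"method": "move_arm", "body": {
  "series": [
    [0, 0, 0, 0, 0, 0.05, 0.05],
    [0, 0, 0, 0, 0, 0.1, 0.05],
    [0, 0, 0, 0, 0, 0.1, 0.05]
  ]
}}

```text
time_s: 11.3
eef_pos: [514.6, -21.7, 92.5]
ee_rot: [0.0, 0.754, 0.657, 0.0]
force: [-1.8, 0.2, 6.1]
grip_width: 0.142
```

Request:
{"method": "move_arm", "body": {
  "series": [
    [0, 0, 0, 0, 0, 0.05, 0.05],
    [0, 0, 0, 0, 0, 0.1, 0.05]
  ]
}}

```text
time_s: 11.47
eef_pos: [514.9, -21.7, 92.4]
ee_rot: [0.001, 0.754, 0.657, 0.001]
force: [-3.3, 1.2, 12.8]
grip_width: 0.139
```

Contact with the floor. Release slightly and lift.

Request:
{"method": "move_arm", "body": {
  "series": [
    [0, 0, 0, 0, 0, -0.05, 0.2],
    [0, 0, 0, 0, 0, -0.05, 0.3],
    [0, 0, 0, 0, 0, -0.05, 0.4],
    [0, 0, 0, 0, 0, -0.05, 0.4]
  ]
}}

```text
time_s: 11.8
eef_pos: [514.9, -21.7, 92.8]
ee_rot: [0.001, 0.754, 0.657, 0.001]
force: [-0.7, -0.8, 0.1]
grip_width: 0.4
```

Request:
{"method": "move_arm", "body": {
  "series": [
    [0, 0, 0, 0, 0, -1.5, 0.4],
    [0, 0, 0, 0, 0, -4, 0.4],
    [0, 0, 0, 0, 0, -7, 0.4],
    [0, 0, 0, 0, 0, -10, 0.4],
    [0, 0, 0, 0, 0, -12, 0.4]
  ]
}}

```text
time_s: 12.22
eef_pos: [515.1, -21.8, 215.5]
ee_rot: [0.002, 0.754, 0.657, 0.001]
force: [-0.2, 0.0, 0.1]
grip_width: 0.401
```

```bash
python3 - <<'E'
from h import *
tgt((400,-115,240),82)
snap('wrist','w8.png');
E
```

```text
t 12.22 pos [515.1 -21.8 215.5] grip 0.401 F [-0.2  0.   0.1]
rotvec [ 0.004  0.004 -1.569] shift cm [-10.81 -10.11  -2.5 ]
```

View pics/w8.png

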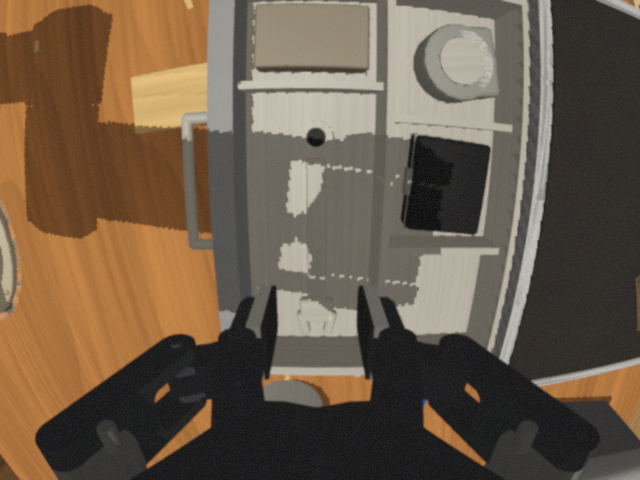

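```bash
python3 - <<'E'
from h import *
np.set_printoptions(precision=1,suppress=True)
S=load('s7.png');D=load('d7.png')
M=np.array([457.7,21]);a=np.radians(-7.85);X=np.array([np.cos(a),np.sin(a)]);Y=np.array([-X[1],X[0]])
L=lambda x,y,z:np.r_[M+x*X+y*Y,z]
for n,p in [('padcorn outer-',L(-30,-158,126)),('outer+',L(-30,-128,126)),('panel out-',L(0,-158,136)),('panel out+',L(0,158,136)),('divR',L(108,-131,136))]:
    print(n,proj(S,p),proj(D,p))
tgt(L(-16,-143,190),82.15)
E
```

```text
padcorn outer- [262.3 231.1] [308.6 289.6]
outer+ [274.8 233.4] [308.3 278. ]
panel out- [257.5 236.5] [323.  286.4]
panel out+ [400.  262.6] [317.5 183.5]
divR [252.1 273.2] [373.4 274.3]
t 12.27 pos [516.3 -22.1 218.5] grip 0.399 F [ 0.4 -0.9  3.9]
rotvec [ 0.   0.  -1.6] shift cm [-10.8  -8.    2.8]
```

Request:
{"method": "move_arm", "body": {
  "series": [
    [0, 0, -0.12, -2, -2, -0.5, 0.3],
    [0, 0, -0.24, -4.5, -4, -0.5, 0.2],
    [0, 0, -0.36, -7, -6, 0, 0.1],
    [0, 0, -0.48, -9.5, -8, 1, 0],
    [0, 0, -0.6, -10.8, -8, 1.5, 0]
  ]
}}

```text
time_s: 12.68
eef_pos: [419.8, -119.0, 202.1]
ee_rot: [0.004, 0.525, 0.851, 0.001]
force: [0.7, 0.1, 0.4]
grip_width: -0.0
```

Request:
{"method": "move_arm", "body": {
  "series": [
    [0, 0, -0.12, 0, 0, 0, 0],
    [0, 0, -0.24, 0, 0, 0, 0],
    [0, 0, -0.36, 0, 0, 0, 0],
    [0, 0, -0.48, 0, 0, 0, 0],
    [0, 0, -0.6, 0, 0, 0, 0]
  ]
}}

```text
time_s: 13.1
eef_pos: [419.6, -119.0, 201.7]
ee_rot: [0.004, 0.247, 0.969, -0.0]
force: [-0.2, 0.6, -0.7]
grip_width: 0.004
```

```bash
cat >> h.py <<'E'
M=np.array([457.7,21]);_a=np.radians(-7.85);X=np.array([np.cos(_a),np.sin(_a)]);Y=np.array([-X[1],X[0]])
L=lambda x,y,z:np.r_[M+x*X+y*Y,z]
def loc(p): d=np.asarray(p)[:2]-M; return np.array([d@X,d@Y])
E
python3 - <<'E'
from h import *
tgt(L(-16,-143,190),82.15)
E
```

```text
t 13.10 pos [ 419.6 -119.   201.7] grip 0.004 F [-0.2  0.6 -0.7]
rotvec [ 0.     0.008 -0.363] shift cm [-0.2   0.17  1.17]
```

Request:
{"method": "move_arm", "body": {
  "series": [
    [0, 0.008, -0.12, -0.1, 0.1, 0.5, 0],
    [0, 0.008, -0.24, -0.2, 0.2, 1, 0],
    [0, 0.008, -0.36, -0.2, 0.2, 1.2, 0],
    [0, 0.008, -0.36, -0.2, 0.2, 1.2, 0]
  ]
}}

```text
time_s: 13.43
eef_pos: [422.2, -118.0, 189.0]
ee_rot: [-0.0, 0.068, 0.998, 0.0]
force: [-0.5, 0.1, 0.4]
grip_width: 0.004
```

```bash
python3 - <<'E'
from h import *
tgt(L(-16,-143,140),82.15)
snap('wrist','w9.png');snap('side','d9.png');snap('scene','s9.png')
crop('d9.png',270,200,430,320,5,'c11.png')
crop('s9.png',220,180,380,300,5,'c12.png')
E
```

```text
t 13.43 pos [ 422.2 -118.   189. ] grip 0.004 F [-0.5  0.1  0.4]
rotvec [ 0.001 -0.001  0.002] shift cm [-0.02 -0.05  4.9 ]
```

View pics/w9.png

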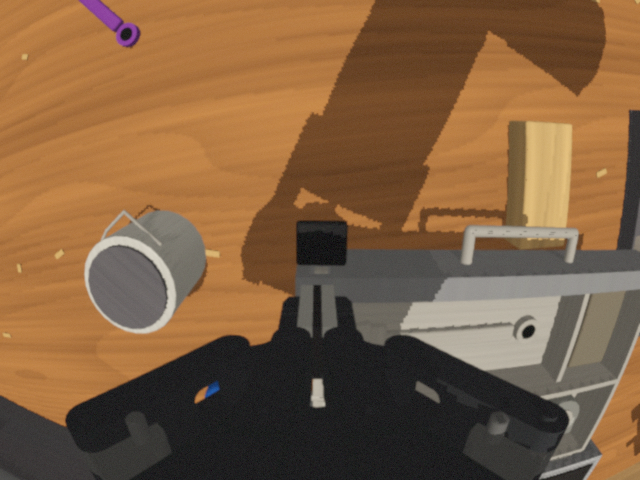

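View pics/c11.png

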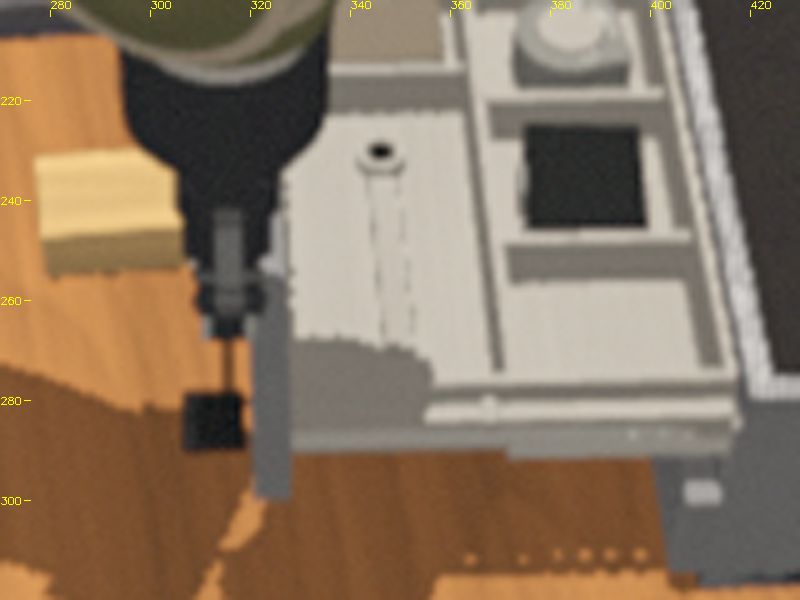

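View pics/c12.png

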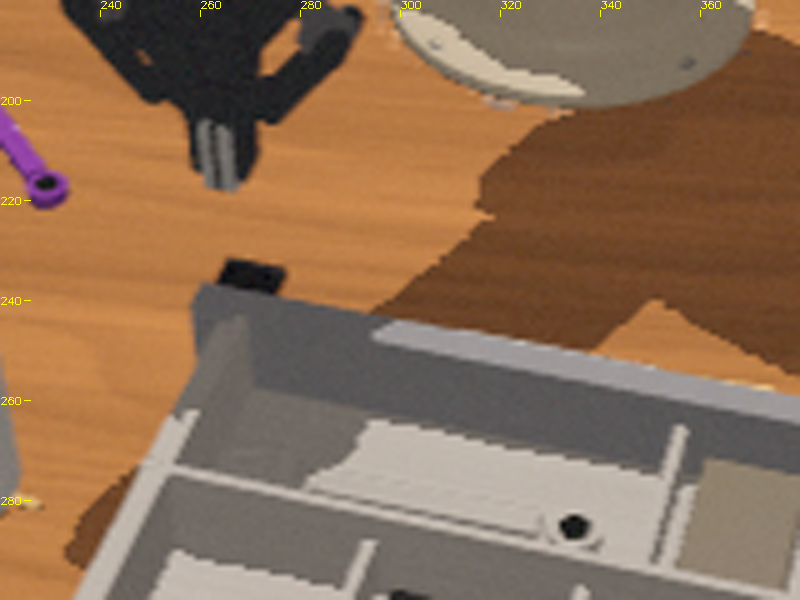

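```bash
python3 - <<'E'
from h import *
np.set_printoptions(precision=1,suppress=True)
W=load('w9.png')
for u,v in [(298,222),(347,222),(298,265),(347,265)]:
    p=atz(W,u,v,126,True); print(p,loc(p))
for u,v in [(296,268),(296,300),(438,256),(438,300),(400,250)]:
    p=atz(W,u,v,136,True); print('panel',p,loc(p))
for x,y,z in [(-30,-158,126),(-30,-128,126),(-3,-158,126),(-3,-128,126),(0,-158,136),(16,-158,136)]: print(proj(W,L(x,y,z),True))
crop('w9.png',260,200,420,320,5,'c13.png')
E
```

```text
[ 401.4 -126.2  126. ] [ -35.7 -153.5]
[405.2 -98.4 126. ] [ -35.7 -125.5]
[ 427.4 -130.1  126. ] [  -9.4 -153.9]
[ 431.4 -101.3  126. ] [  -9.4 -124.8]
panel [ 425.3 -130.5  136. ] [ -11.4 -154.5]
panel [ 445.3 -133.6  136. ] [   8.8 -154.9]
panel [429.7 -48.3 136. ] [-18.3 -72.4]
panel [458.5 -48.6 136. ] [ 10.3 -68.9]
panel [422.7 -70.8 136. ] [-22.1 -95.7]
[290.3 231.5]
[342.4 231.6]
[291.3 274.8]
[341.3 274.9]
[290.3 286.3]
[291.  310.7]
```

View pics/c13.png

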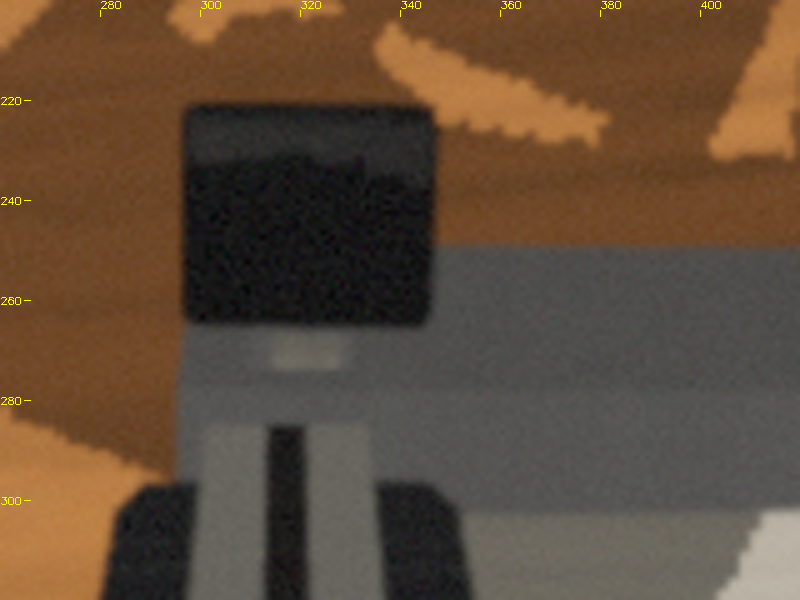

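```bash
python3 - <<'E'
from h import *
D=load('d9.png');S=load('s9.png')
p=(422.2,-118,189)
print(proj(D,p),proj(S,p))
tgt(L(-19,-140.5,131),82.15)
E
```

```text
[314.70082043 264.98559952] [264.82529487 214.73293922]
t 13.58 pos [ 422.5 -118.2  189.8] grip 0.005 F [ 0.5 -0.7  0.2]
rotvec [ 0.     0.001 -0.006] shift cm [0.32 0.22 5.88]
```

Request:
{"method": "move_arm", "body": {
  "series": [
    [0, 0, 0, 0.2, 0.2, 2, 0],
    [0, 0, 0, 0.5, 0.4, 4, 0],
    [0, 0, 0, 0.5, 0.4, 5.3, 0],
    [0, 0, 0, 0.5, 0.4, 5.7, 0],
    [0, 0, 0, 0.5, 0.4, 5.7, 0]
  ]
}}

```text
time_s: 14.0
eef_pos: [417.9, -113.5, 132.3]
ee_rot: [-0.0, 0.073, 0.997, 0.0]
force: [-0.7, 0.2, 0.2]
grip_width: 0.003
```

```bash
python3 - <<'E'
from h import *
tgt(L(-21,-139,114.5),82.15)
snap('wrist','w10.png');snap('side','d10.png')
crop('d10.png',270,230,390,320,6,'c14.png')
crop('w10.png',240,190,400,310,5,'c15.png')
E
```

```text
t 14.00 pos [ 417.9 -113.5  132.3] grip 0.003 F [-0.7  0.2  0.2]
rotvec [ 0.001 -0.001 -0.008] shift cm [-0.01 -0.04  1.78]
```

View pics/c14.png

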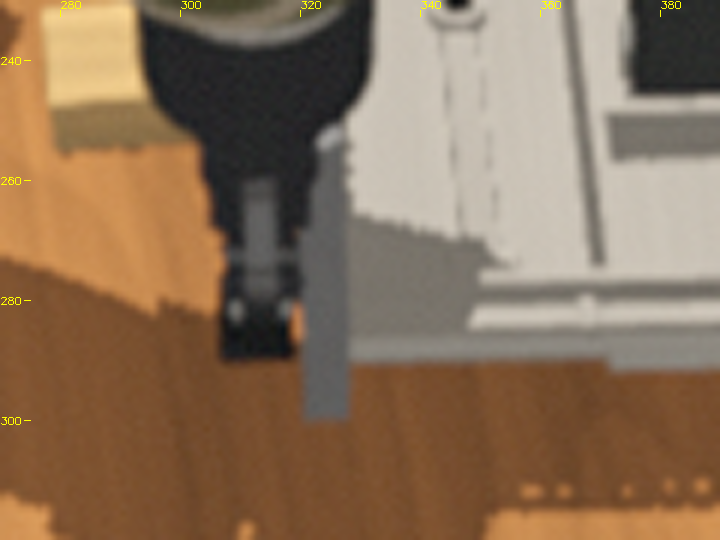

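View pics/c15.png

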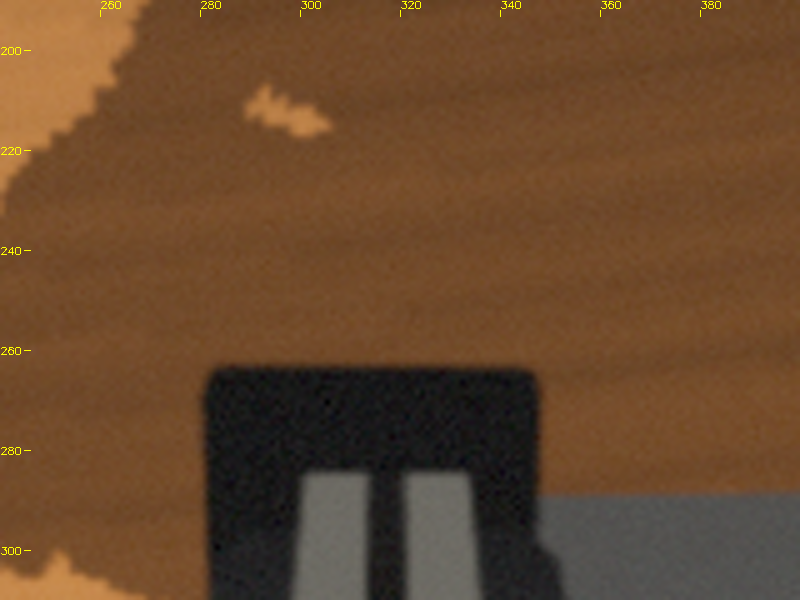

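Request:
{"method": "move_arm", "body": {
  "series": [
    [0, 0, 0, 0, 0, 0.4, 0],
    [0, 0, 0, 0, 0, 0.8, 0],
    [0, 0, 0, 0, 0, 1.2, 0],
    [0, 0, 0, 0, 0, 1.6, 0],
    [0, 0, 0, 0, 0, 1.8, 0]
  ],
  "grip_force": 60
}}

```text
time_s: 14.52
eef_pos: [419.2, -114.2, 115.6]
ee_rot: [0.002, 0.072, 0.997, -0.0]
force: [1.0, -0.5, 6.2]
grip_width: -0.002
```

Request:
{"method": "move_arm", "body": {
  "series": [
    [0, 0, 0, 0, 0, 0.1, 0],
    [0, 0, 0, 0, 0, 0.1, 0]
  ]
}}

```text
time_s: 14.68
eef_pos: [419.3, -114.2, 114.6]
ee_rot: [0.002, 0.072, 0.997, -0.001]
force: [-1.5, -0.1, 6.3]
grip_width: -0.0
```

```bash
python3 - <<'E'
from h import *
tgt(L(-21,-139,114),82.15)
print(loc(ctrl.sense()['eef_pos']))
snap('side','d11.png')
crop('d11.png',270,230,390,320,6,'c16.png')
E
```

```text
t 14.68 pos [ 419.3 -114.2  114.6] grip -0.000 F [-1.5 -0.1  6.3]
rotvec [-0.001  0.004 -0.008] shift cm [0.15 0.02 0.06]
[ -19.54045715 -139.21072178]
```

View pics/c16.png

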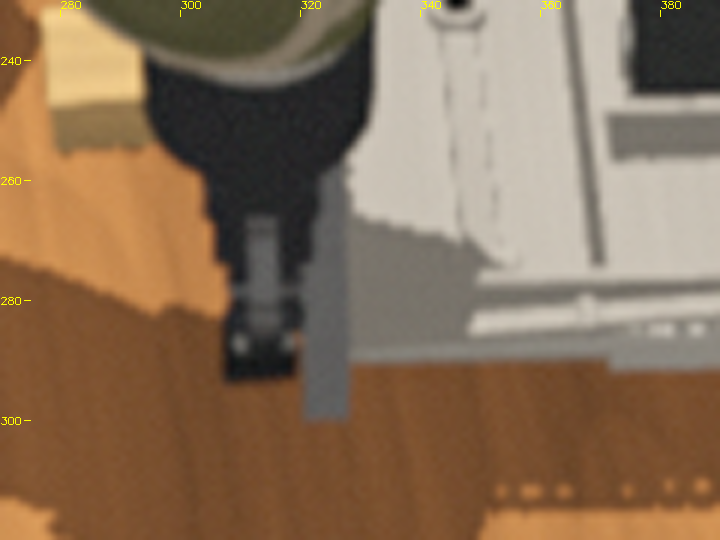

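Request:
{"method": "move_arm", "body": {
  "series": [
    [0, 0, 0, -0.3, 0, 0, 0],
    [0, 0, 0, -0.7, 0, 0, 0],
    [0, 0, 0, -1.1, 0, 0, 0],
    [0, 0, 0, -1.5, 0, 0, 0],
    [0, 0, 0, -1.9, 0, 0, 0]
  ]
}}

```text
time_s: 15.15
eef_pos: [438.0, -117.0, 114.8]
ee_rot: [0.001, 0.072, 0.997, -0.001]
force: [-2.9, 0.2, 5.8]
grip_width: 0.003
```

```bash
python3 - <<'E'
from h import *
tgt(L(25,-139,114),82.15)
print(loc(ctrl.sense()['eef_pos']))
snap('side','d12.png')
crop('d12.png',280,170,440,290,5,'c17.png')
E
```

```text
t 15.15 pos [ 438.  -117.   114.8] grip 0.003 F [-2.9  0.2  5.8]
rotvec [-0.001  0.003 -0.008] shift cm [-2.57  0.06  0.09]
[  -0.71295597 -139.37300052]
```

View pics/c17.png

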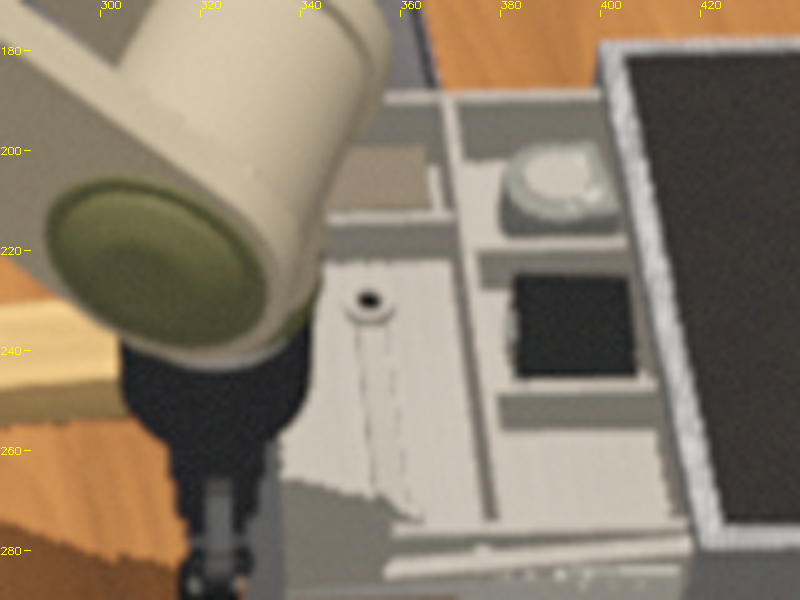

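Request:
{"method": "move_arm", "body": {
  "series": [
    [0, 0, -0.004, -0.5, 0, 0, 0],
    [0, 0, -0.008, -1.1, 0, 0, 0],
    [0, 0, -0.008, -1.7, 0, 0, 0],
    [0, 0, -0.008, -2.3, 0, 0, 0],
    [0, 0, -0.008, -2.9, 0, 0, 0]
  ]
}}

```text
time_s: 15.62
eef_pos: [467.5, -121.4, 115.2]
ee_rot: [0.002, 0.068, 0.998, -0.001]
force: [-2.8, 0.9, 6.4]
grip_width: -0.002
```

Request:
{"method": "move_arm", "body": {
  "series": [
    [0, 0, 0, -0.6, 0, 0, 0],
    [0, 0, 0, -1.2, 0, 0, 0],
    [0, 0, 0, -1.8, 0, 0, 0],
    [0, 0, 0, -2.4, 0, 0, 0],
    [0, 0, 0, -3.0, 0, 0, 0]
  ]
}}

```text
time_s: 16.03
eef_pos: [497.2, -125.7, 115.3]
ee_rot: [0.001, 0.068, 0.998, -0.001]
force: [-3.2, -3.1, 6.5]
grip_width: -0.001
```

```bash
python3 - <<'E'
from h import *
tgt(L(120,-139,114),82.15)
print(loc(ctrl.sense()['eef_pos']))
snap('side','d13.png')
crop('d13.png',290,170,450,290,5,'c18.png')
E
```

```text
t 16.03 pos [ 497.2 -125.7  115.3] grip -0.001 F [-3.2 -3.1  6.5]
rotvec [-0.002  0.003  0.   ] shift cm [-6.09  0.1   0.15]
[  59.14301024 -139.95684849]
```

View pics/c18.png

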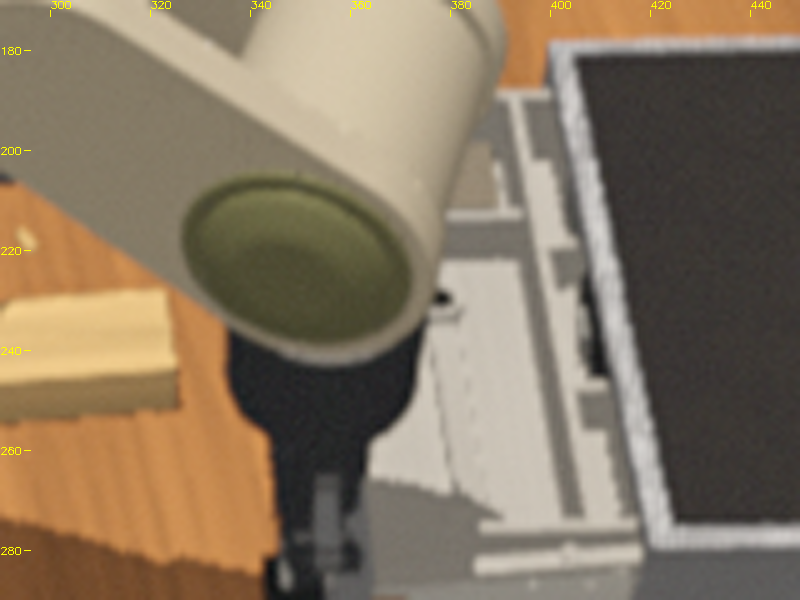

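Request:
{"method": "move_arm", "body": {
  "series": [
    [0, 0, 0, -0.6, 0.05, 0, 0],
    [0, 0, 0, -1.2, 0.1, 0, 0],
    [0, 0, 0, -1.8, 0.1, 0, 0],
    [0, 0, 0, -2.4, 0.1, 0, 0],
    [0, 0, 0, -3.0, 0.1, 0, 0]
  ]
}}

```text
time_s: 16.5
eef_pos: [528.3, -130.1, 115.9]
ee_rot: [0.002, 0.069, 0.998, -0.002]
force: [-4.3, -5.4, 5.6]
grip_width: -0.0
```

Request:
{"method": "move_arm", "body": {
  "series": [
    [0, 0, 0, -0.6, 0, 0.05, 0],
    [0, 0, 0, -1.2, 0, 0.05, 0],
    [0, 0, 0, -1.8, 0, 0.05, 0],
    [0, 0, 0, -2.4, 0, 0.05, 0],
    [0, 0, 0, -3.0, 0, 0.05, 0]
  ]
}}

```text
time_s: 16.92
eef_pos: [557.9, -134.7, 115.7]
ee_rot: [0.002, 0.069, 0.998, -0.002]
force: [-4.8, -3.0, 5.3]
grip_width: -0.003
```

```bash
python3 - <<'E'
from h import *
tgt(L(150,-139,114),82.15)
print(loc(ctrl.sense()['eef_pos']))
snap('side','d14.png')
snap('scene','s14.png')
crop('d14.png',310,170,470,290,5,'c19.png')
E
```

```text
t 16.92 pos [ 557.9 -134.7  115.7] grip -0.003 F [-4.8 -3.   5.3]
rotvec [-0.004  0.004 -0.   ] shift cm [-2.95  0.16  0.18]
[ 120.52412567 -140.53847037]
```

View pics/c19.png

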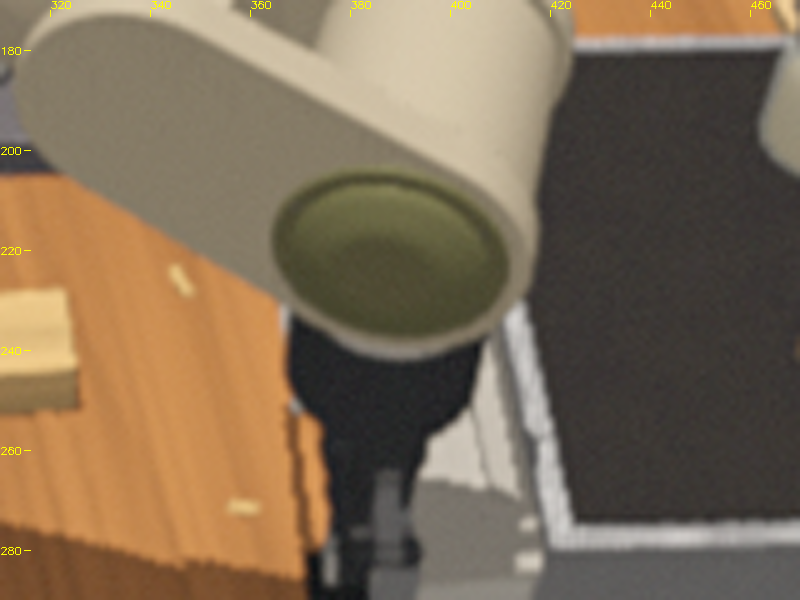

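View pics/s14.png

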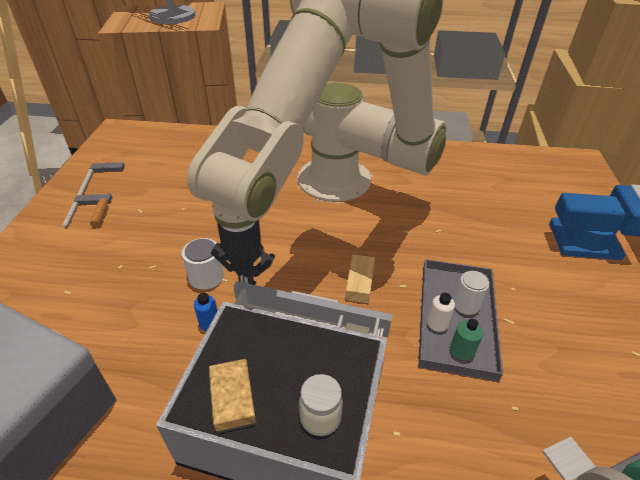

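Request:
{"method": "move_arm", "body": {
  "series": [
    [0, 0, 0, -0.5, 0, 0.05, 0],
    [0, 0, 0, -1.0, 0, 0.05, 0],
    [0, 0, 0, -1.5, 0, 0.05, 0],
    [0, 0, 0, -2.0, 0, 0.05, 0],
    [0, 0, 0, -2.4, 0, 0.05, 0]
  ]
}}

```text
time_s: 17.43
eef_pos: [583.0, -138.4, 115.9]
ee_rot: [0.003, 0.069, 0.998, -0.003]
force: [-4.1, -1.3, 6.0]
grip_width: -0.002
```

Request:
{"method": "move_arm", "body": {
  "series": [
    [0, 0, 0, -0.3, 0, 0, 0],
    [0, 0, 0, -0.6, 0, 0, 0],
    [0, 0, 0, -0.9, 0, 0, 0],
    [0, 0, 0, -1.2, 0, 0, 0],
    [0, 0, 0, -1.5, 0, 0, 0]
  ]
}}

```text
time_s: 17.85
eef_pos: [597.6, -140.6, 116.0]
ee_rot: [0.002, 0.069, 0.998, -0.003]
force: [-4.5, -0.3, 5.1]
grip_width: 0.002
```

```bash
python3 - <<'E'
from h import *
tgt(L(170,-139,114),82.15)
print(loc(ctrl.sense()['eef_pos']))
snap('side','d15.png')
snap('scene','s15.png')
crop('s15.png',180,250,420,430,3,'c20.png')
crop('d15.png',330,170,490,290,5,'c21.png')
E
```

```text
t 17.85 pos [ 597.6 -140.6  116. ] grip 0.002 F [-4.5 -0.3  5.1]
rotvec [-0.005  0.005 -0.001] shift cm [-0.93  0.2   0.2 ]
[ 160.65486388 -140.94971891]
```

View pics/c20.png

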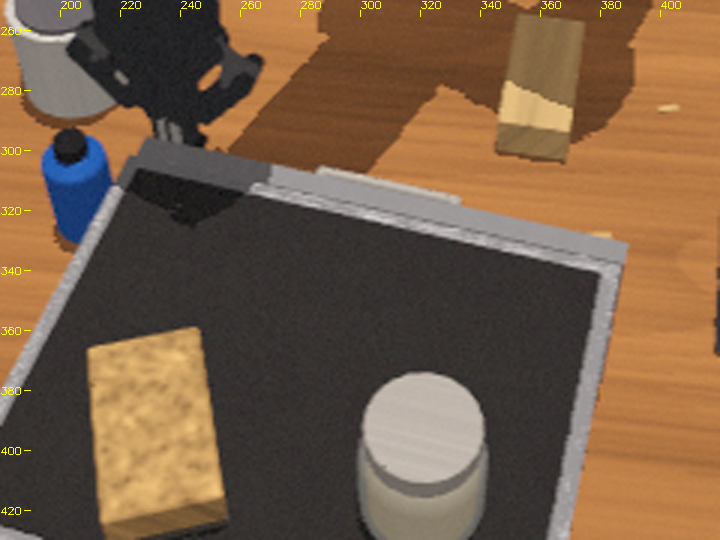

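View pics/c21.png

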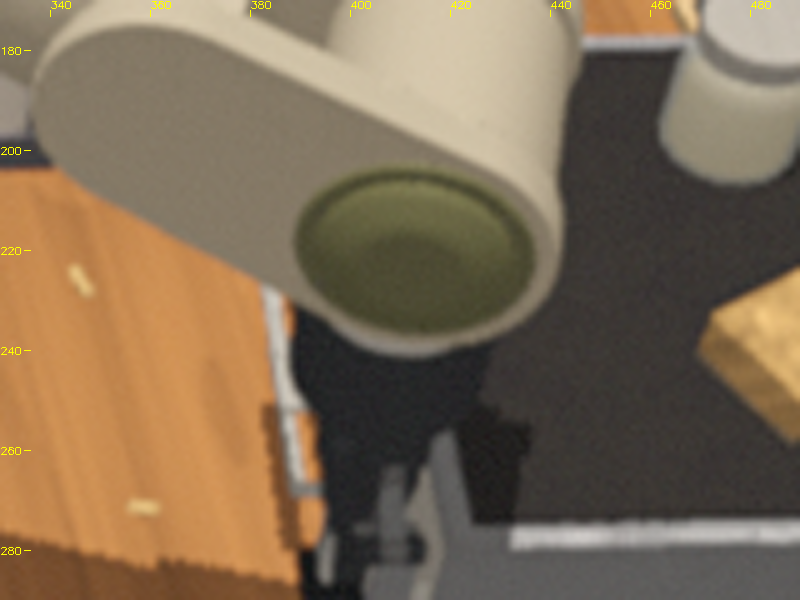

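Request:
{"method": "move_arm", "body": {
  "series": [
    [0, 0, 0, -0.2, 0, 0, 0],
    [0, 0, 0, -0.4, 0, 0, 0],
    [0, 0, 0, -0.6, 0, 0, 0],
    [0, 0, 0, -0.8, 0, 0, 0]
  ]
}}

```text
time_s: 18.28
eef_pos: [605.9, -141.8, 116.3]
ee_rot: [0.003, 0.069, 0.998, -0.003]
force: [-2.9, 0.3, 5.7]
grip_width: 0.002
```

Request:
{"method": "move_arm", "body": {
  "series": [
    [0, 0, 0, -0.12, 0, 0, 0],
    [0, 0, 0, -0.24, 0, 0, 0],
    [0, 0, 0, -0.36, 0, 0, 0]
  ]
}}

```text
time_s: 18.53
eef_pos: [609.1, -142.4, 116.3]
ee_rot: [0.002, 0.069, 0.998, -0.003]
force: [-3.6, 0.4, 4.8]
grip_width: -0.001
```

```bash
python3 - <<'E'
from h import *
tgt(L(170,-139,114),82.15)
print(loc(ctrl.sense()['eef_pos']))
E
```

```text
t 18.53 pos [ 609.1 -142.4  116.3] grip -0.001 F [-3.6  0.4  4.8]
rotvec [-0.006  0.005 -0.001] shift cm [0.23 0.22 0.22]
[ 172.26277992 -141.14846957]
```

Request:
{"method": "move_arm", "body": {
  "series": [
    [0, 0, 0, -0.1, 0, 0, 0],
    [0, 0, 0, -0.2, 0, 0, 0],
    [0, 0, 0, -0.3, 0, 0, 0]
  ]
}}

```text
time_s: 18.78
eef_pos: [609.6, -142.4, 116.2]
ee_rot: [-0.002, 0.069, 0.998, -0.003]
force: [-22.1, 2.3, 14.9]
grip_width: 0.001
```

Request:
{"method": "move_arm", "body": {
  "series": [
    [0, 0, 0, -0.1, 0, 0, 0],
    [0, 0, 0, -0.2, 0, 0, 0],
    [0, 0, 0, -0.3, 0, 0, 0]
  ]
}}

```text
time_s: 19.03
eef_pos: [609.5, -142.4, 116.2]
ee_rot: [-0.006, 0.069, 0.998, -0.002]
force: [-25.6, 4.0, 17.0]
grip_width: 0.0
```

```bash
python3 - <<'E'
from h import *
tgt(L(170,-139,114),82.15)
print(loc(ctrl.sense()['eef_pos']))
snap('scene','s16.png')
crop('s16.png',210,280,410,360,4,'c22.png')
E
```

```text
t 19.03 pos [ 609.5 -142.4  116.2] grip 0.000 F [-25.6   4.   17. ]
rotvec [-0.005 -0.012 -0.   ] shift cm [0.27 0.21 0.23]
[ 172.71968858 -141.12781821]
```

View pics/c22.png

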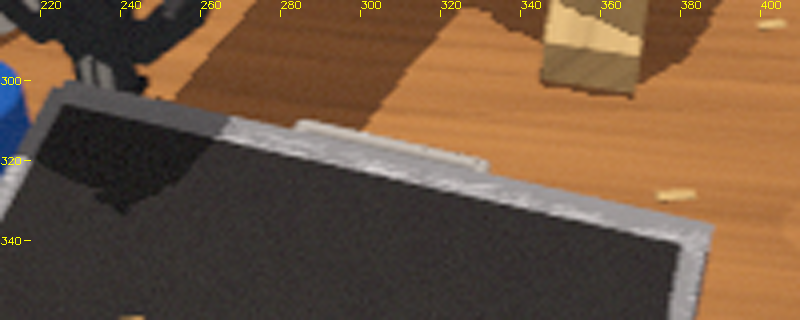

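Request:
{"method": "move_arm", "body": {
  "series": [
    [0, 0, 0, 0, 0, 0, 0],
    [0, 0, 0, 0, 0, -0.4, 0],
    [0, 0, 0, 0, 0, -1.0, 0],
    [0, 0, 0, 0, 0, -1.8, 0],
    [0, 0, 0, 0.1, 0, -2.6, 0]
  ]
}}

```text
time_s: 19.5
eef_pos: [608.8, -142.1, 142.5]
ee_rot: [-0.007, 0.069, 0.998, -0.002]
force: [0.3, 0.3, 0.2]
grip_width: -0.002
```

Request:
{"method": "move_arm", "body": {
  "series": [
    [0, -0.012, 0, 1, 0, -2, 0],
    [0, -0.012, 0, 3, 0, -4, 0],
    [0, -0.012, 0, 6, 0, -6, 0],
    [0, -0.012, 0, 9, 0, -8, 0],
    [0, -0.012, 0, 10, 0, -8.5, 0]
  ]
}}

```text
time_s: 19.92
eef_pos: [509.2, -127.8, 232.3]
ee_rot: [0.001, 0.069, 0.998, -0.003]
force: [-0.1, -0.5, 0.1]
grip_width: -0.003
```

```bash
python3 - <<'E'
from h import *
tgt(L(60,-139,200),82.15)
snap('wrist','w17.png');snap('side','d17.png');snap('scene','s17.png')
E
```

```text
t 19.92 pos [ 509.2 -127.8  232.3] grip -0.003 F [-0.1 -0.5  0.1]
rotvec [-0.006  0.003 -0.   ] shift cm [1.14 0.15 3.23]
```

View pics/w17.png

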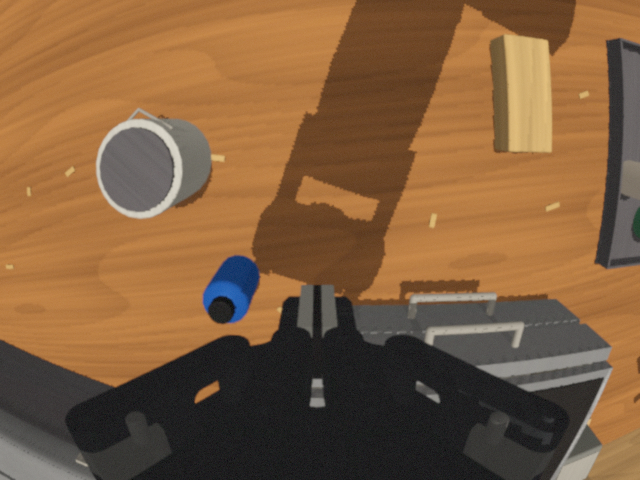

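View pics/d17.png

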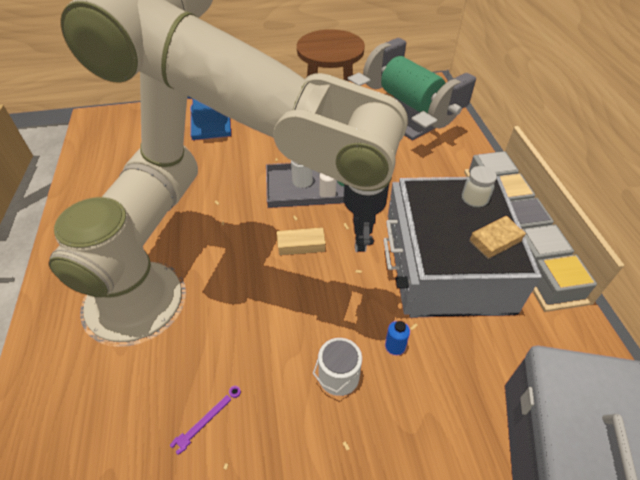

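View pics/s17.png

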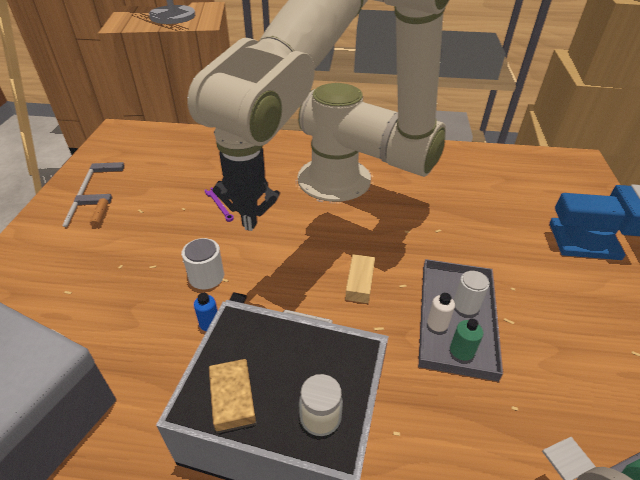

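```bash
python3 - <<'E'
from h import *
crop('d17.png',370,230,470,305,8,'c23.png')
crop('s17.png',210,280,410,350,4,'c24.png')
S=load('s17.png')
print([proj(S,L(190,y,136)).round(1) for y in (-158,158)],[proj(S,L(186,y,136)).round(1) for y in (-158,158)])
E
```

```text
[array([224.1, 300.7]), array([387.2, 335.6])] [array([224.9, 299.2]), array([387.6, 333.8])]
```

View pics/c23.png

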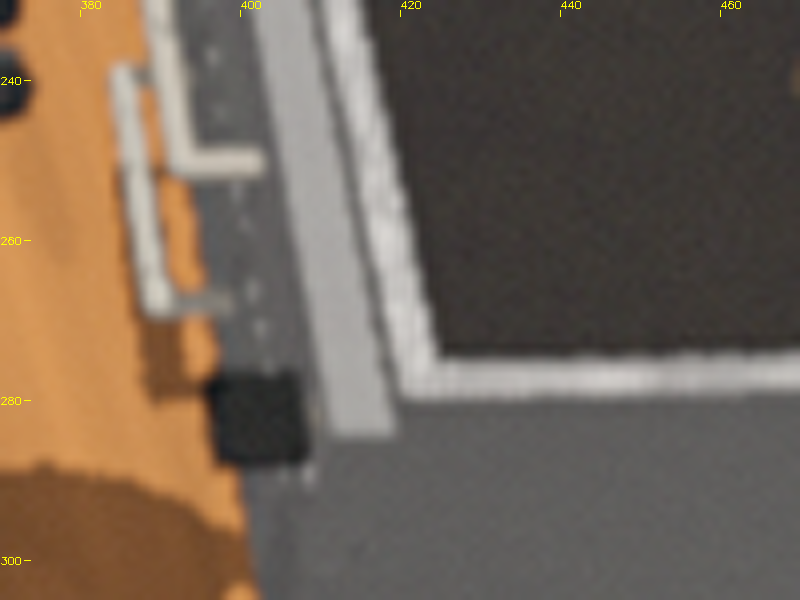

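View pics/c24.png

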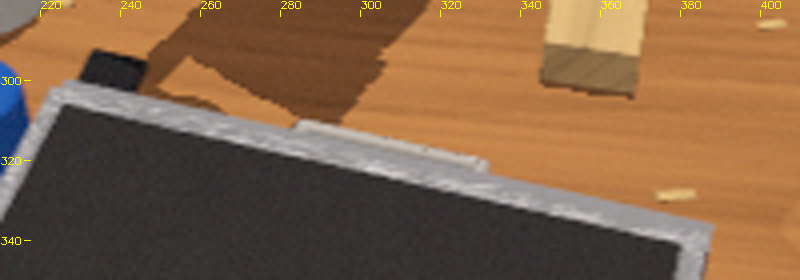

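```bash
python3 - <<'E'
from h import *
crop('s17.png',400,240,520,390,4,'c25.png')
print(job.finish_job())
E
```

```text
the job is handed in; nothing more can be done
None
```

View pics/c25.png

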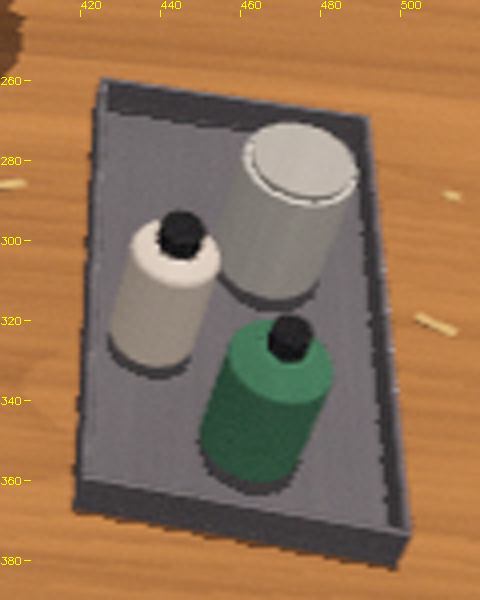

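The job is done in the order asked and was handed in at about 20 s.

- **Bottle:** it stands upright in the tray, clear of both tins. The last scene picture shows it near (440, 312).
- **Spanner:** it lay flat in the long front compartment when I let go of it, as the wrist picture showed. It cannot be seen now that the drawer is shut.
- **Lever and drawer:** I pressed the lever down about 11 mm, eased the drawer in at up to about 70 mm/s, and slowed to about 12 mm/s at the end. It met a firm stop, with a peak push of about 26 N. In the last pictures the panel is flush against the cabinet and the lever is back up.

The bystanders that could still be seen had not visibly moved. The tape, bit case and oilstone were last seen in place before the drawer shut.

The cameras disagreed by about 3 to 6 mm on where the lever pad was. I aimed at a compromise, and a close-up showed the fingers centred on the pad to within about 2 mm before I pressed. No check failed.

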